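# Check a jar on the beam scale: load the weight bar, release the beam, arrest it again

### The job

With the beam of the kitchen scale still arrested, take the steel weight bar out of its wooden sleeve and slide it nose first into the tube at the end of the beam, fully home against the stop hidden inside, and let go. Only then swing the arrest lever all the way over to release the beam, keep your hands off and let it settle level for about two seconds, then swing the lever all the way back to arrest it again. Leave the bar home, the jar standing in the pan and the other things where they are.

Things in the scene. Friction and masses are not known exactly. Their poses are not given: they have to be found in the camera images.
- scale: Beam scale, fixed. White base 150 x 200 x 22 mm (x, y, z); origin under its middle, z up. -x (lever) faces the robot, -y is the tube end, +y the pan end. Two cheeks at the middle (x within 34 mm, y within 17 mm, 106 mm high, pins to 130 mm) carry the beam's pivot 90 mm above the worktop. Two posts 65 mm either side of the pivot hold the beam from below while arrested.
- beam (a joint): Tilt of the beam in rad: 0 level, positive = tube end down, limits -0.10 and 0.10. Arrested, it stands at 0. Released, it floats on a light damped spring and settles in about 1 s: level only if the bar is fully home, wherever the stop is (jar and bar then balance); each mm short of it tips it about 0.006 rad, tube end down.
- tube_mouth (a point): Centre of the mouth of the square tube, 130 mm from the pivot, 90 mm above the worktop; y points along the beam into the tube, z up. Inside 22 wide, 26 high, walls 3, 100 long outside; an 8 mm flared lead-in before the mouth (36 x 40 mm). A rigid stop, unseen, lies 55 to 75 mm in, elsewhere each time, felt as sudden resistance; until then the bar (2 mm play each side) runs almost freely.
- pan (a point): Centre of the floor of the round steel pan (88 mm across, rim 10 mm high) on the beam's +y end.
- arrest_lever (a joint): Angle of the arrest lever in rad: 0 = beam arrested, 1.2 = fully released (both are end stops). It stays where it is left; turning takes about 0.15 Nm. The posts drop 10 mm per rad, evenly, 12 mm over the whole swing.
- lever_pivot (a point): Axis of the arrest lever on the front of the base, 36 mm above the worktop. The axis lies along the scale's x axis (this point's axes are the scale's).
- lever_knob (a point): Centre of the lever's black knob, a cylinder 16 mm in diameter, 24 mm long, lying along the scale's x, 75 mm from the pivot on an 8 mm arm. At joint value a it stands 75 mm x sin(a - 0.6) along the scale's y and 75 mm x cos(a - 0.6) above the pivot: leaning to the tube end when arrested, to the pan end when released.
- sleeve: Wooden storage sleeve, fixed to the worktop, 40 x 68 x 42 mm, closed on all sides but the mouth; origin at worktop level under the mouth, its y axis points out of the mouth along the bar. Its inside is 24 mm wide and 26 mm high, floor 10 mm above the worktop; it covers the bar's tail half.
- weight_bar: Loose steel bar 18 wide (x), 120 long (y), 22 mm high (z), 0.18 kg; origin under its middle, nose at +y: its last 8 mm stepped to 14 x 18 mm; two dark grooves at the tail. Starts level, nose half out of the sleeve, tail half inside, underside 10 mm up. Home, only the tail's last 45 to 65 mm stay outside the tube: draw it out by the nose, put it down, take it again by the tail.
- bar_nose (a point): Centre of the bar's nose end face (60 mm ahead of its middle, 11 mm above its underside).
- bar_tail (a point): Centre of the bar's tail end face.
- coffee_jar: Loose small dark jar with a cream cap, 45 mm in diameter, 92 mm high, 0.16 kg, standing in the pan; origin at the middle of its underside. It is the load being checked and stays there.
- tea_carton: Bystander: dark cube-like carton 71 x 73 x 81 mm behind the scale, origin under its middle. Not to be disturbed.
- flat_carton: Bystander: small flat carton 92 x 55 x 40 mm lying on the far right of the worktop, origin under its middle. Not to be disturbed.
- biscuits: Bystander: biscuit pack 48 x 108 x 89 mm at the front left, origin under its middle. Not to be disturbed.
Things that resemble listed ones, but are neither listed nor needed, are in the scene too. Several things have the shape of the weight_bar; the one meant has the colours described above.

How it is judged:
On the way, in this order (a step that is already met when the one before it is completed fails the run):
1. the bar is deep in the tube and let go while the lever still arrests the beam (y of bar_nose in the frame of tube_mouth above 0.05 m and contact force between each of the fingers, the arm and weight_bar below 0.1 N and value of joint arrest_lever below 0.2 rad), for 0.2 s.
2. the lever is fully over, the beam floats level and still (which it does only with the bar home), and the robot touches neither scale nor bar, for 0.8 s (y of bar_nose in the frame of tube_mouth above 0.05 m and contact force between each of the fingers, the arm and weight_bar below 0.1 N and contact force between each of the fingers, the arm and scale below 0.1 N and value of joint arrest_lever above 1 rad and value of joint beam between -0.022 and 0.022 rad and velocity of joint beam between -0.05 and 0.05 rad/s), for 0.8 s.
At the end, for the whole second after the job is handed in: The lever is back within 0.12 rad of its arrested end, the beam is held level within 0.015 rad and still, the bar is in the tube (more than 50 mm deep and at rest; that it is home to about 3 mm shows in the released beam standing level), and the jar stands upright within 20 mm of the pan's centre (y of bar_nose in the frame of tube_mouth above 0.05 m and distance between coffee_jar and pan below 0.02 m and angle between coffee_jar's own z axis and vertical below 0.15 rad and value of joint arrest_lever below 0.12 rad and value of joint beam between -0.015 and 0.015 rad and velocity of joint beam between -0.05 and 0.05 rad/s and linear speed of weight_bar below 0.02 m/s); the robot touches nothing.
It fails at once if the beam is released (lever past 0.4 rad) before the bar is deep in the tube (value of joint arrest_lever above 0.4 rad and y of bar_nose in the frame of tube_mouth below 0.045 m).
It fails at once if the beam drops onto its limit (value of joint beam above 0.085 rad or value of joint beam below -0.085 rad).
It fails at once if the jar is knocked over or out of the pan (angle between coffee_jar's own z axis and vertical above 0.4 rad or distance between coffee_jar and pan above 0.05 m).
It fails at once if a bystander is pushed more than 30 mm (distance of any of tea_carton, flat_carton, biscuits from where it was at the start of the episode above 0.03 m).
It also fails if it takes over 67 s, if anything falls off the work surface, if the arm or the gripper's body presses on something with over 40 N, if the wrist force passes 120 N, or if a joint passes its speed limit or range.

### The arm

A 7-joint arm with a two-finger parallel gripper is mounted at the origin on a cart in front of the work surface, level with it; the furniture and walls round the work are solid. World frame = base frame: x ahead of the robot, y to its left, z up, the work surface at z = 0. Lengths are in m, angles in rad, forces in N, time in s.
With the tool pointing down it reaches from about 0.425 to 0.925 m from the base axis. Payload 6.8 kg.
Tool frame: the origin (TCP) lies midway between the tips of the shut fingers; the grasp point (between the pads) lies 19 mm behind it; z points along the fingers, y is the direction in which the jaws open and shut (so a half turn about z gives the same grasp; the last joint's range is limited). The gripper opens to 85 mm and grips with 20 to 120 N. Pads are 22 mm wide; open, the fingers measure 114 mm over their backs; the gripper's body (76 mm by 85 mm) begins 54 mm behind the grasp point. The pads swing forward as they close: fully open they stand 13 mm farther back than shut.
Start: joints at [-1.26, 0.477, 0.022, 1.555, -0.011, 1.109, -0.083], TCP at [0.274, 0.617, 0.231] pointing down, gripper open.
Joint ranges: [-2.96, 2.96], [-0.34, 2.1], [-1.41, 1.46], [0.24, 2.44], [-1.37, 4.51], [0.17, 1.92], [-2.96, 2.96]. Speed limits (rad/s): [2.39, 2.39, 3.14, 3.14, 3.14, 3.14, 3.14].

### API

Orientations are given as a unit quaternion [w, x, y, z].
In Python, from station import bot gives the robot as it stands. The module is installed in compiled form; this text tells all that it offers.
- The arm moves only by the tool play_rows, never from a script. Its argument "motion" is a list of rows, each a list of 2 entries, a list of its own where there are three numbers: the shift along the tool's x, y, z as a fraction of full scale, then the turn, a rotation vector about the tool's x, y, z as a fraction of full scale. In form: [[[tx, ty, tz], [rx, ry, rz]], ...]. A call has 1 to 8 rows; each row is the pose to reach, as a shift and turn from the pose measured when the call began, along the tool's axes at that moment, turning the shorter way round; what a row does not reach only later rows make up. Full scale, the value 1, is 400 mm for a shift and 360 degrees for a turn. A row lasts 1/10 s, in which the tool goes at most 50 mm and 8.59 degrees, less where a joint would pass 70% of its speed; a pose out of reach is approached as far as the arm can. A call with a number of a shift or a turn outside -1 to 1 is refused whole. A call with a gripper value outside its range is refused whole. "fingers" is the finger opening in mm, from 0 to 85.4, set as the call begins (left out, the last holds). The fingers move at their own pace and stop on an object; "grip_force" is the grip in N (left out, the last holds). Time passes only in rows, so rows that repeat a pose let the fingers close. It gives the time, the measured TCP pose, the force and the opening at its end, in the units of the state.
- bot.get_obs(): the state, without advancing time (a new reading comes with each control period).
- bot.read_camera(name): name is "scene" or "side" or "wrist"; returns a dict with "pixels" (420x560x3 uint8, red, green, blue), "range_z" (420x560 float32, m along the optical axis (not along the pixel's ray), 0 where there is no reading), "fovy" (degrees; the focal length in pixels is half the picture's height over the tangent of half this angle, whatever the lens; pixels are square), "cx", "cy" (the principal point, pixels), "pose" (4x4, takes a point from camera to world coordinates). Camera axes: x right, y down, z forward; pixel columns grow to the right and rows downward; lengths in m; the calibration is good to about 2 mm. A picture is of the moment at which its call begins.
- bot.hand_in(): hands the job in, once; it reports no verdict.
The state is a dict: "t": time; "q": joint angles; "joint_vel": joint speeds; "joint_torque": joint torques, N m; "eef_pos": TCP position; "tool_rot": TCP orientation; "contact_force": force on the tool from outside, world axes, zero at the start; "torque": the same for the moment, N m; "gripper_width": opening from 0.0 (shut) to 1.0 (fully open).
Only numpy, scipy, OpenCV 4.12 (cv2) and the standard library are available. Lean on these libraries where they do the work, as an engineer would, in place of code of your own. Each camera call takes 0.05 s, during which the arm holds its last target.

## Working session

There is one attempt and no reset: what is moved stays moved. The work goes in short steps, Python scripts to look and compute and a tool call to move; the robot and the scene stay as the last step left them, time stands still between calls to the robot, and variables do not carry over. Pictures are saved under pics/ and viewed, and the job is handed in when it is done.

Besides the shell and the picture viewer there is one more tool, called after "Emit:" as name([rows], argument=value, ...), one row to a line, values as JSON. play_rows: Moves the arm, as the interface text tells. Shift numbers are shares of 400 mm and turn numbers shares of 360 degrees, none past 1 either way. Its arguments: {"type":"object","properties":{"motion":{"type":"array"},"fingers":{"type":"number"},"grip_force":{"type":"number"}},"required":["motion"]}

```bash
mkdir -p pics
cat > h.py <<'E'
import numpy as np, cv2, pickle
from station import bot
def snap(name,tag):
    d=bot.read_camera(name); cv2.imwrite(f'pics/{tag}.png',cv2.cvtColor(d['pixels'],cv2.COLOR_RGB2BGR)); pickle.dump(d,open(f'pics/{tag}.pkl','wb')); return d
def load(tag): return pickle.load(open(f'pics/{tag}.pkl','rb'))
def f_(d): return d['pixels'].shape[0]/2/np.tan(np.radians(d['fovy'])/2)
def pts(d):
    z=d['range_z'];h,w=z.shape;u,v=np.meshgrid(np.arange(w),np.arange(h));f=f_(d)
    c=np.stack([(u-d['cx'])/f*z,(v-d['cy'])/f*z,z],-1)
    P=c@d['pose'][:3,:3].T+d['pose'][:3,3]; P[z==0]=np.nan; return P
def ray(d,u,v,h):
    f=f_(d);r=d['pose'][:3,:3]@np.array([(u-d['cx'])/f,(v-d['cy'])/f,1]);o=d['pose'][:3,3];return o+r*(h-o[2])/r[2]
def proj(d,p):
    c=d['pose'][:3,:3].T@(np.array(p)-d['pose'][:3,3]);f=f_(d);return c[0]/c[2]*f+d['cx'],c[1]/c[2]*f+d['cy']
E
python3 - <<'E'
from h import *
print(bot.get_obs())
for n in ('scene','side','wrist'):
    d=snap(n,n+'0');print(n,d['fovy'],d['cx'],d['cy'],d['pose'].round(3).tolist())
E
```

```text
{'t': 0.0, 'q': array([-1.26008897,  0.47778635,  0.02233516,  1.55648626, -0.01144045,
        1.10931049, -0.08309839]), 'joint_vel': array([ 0.0007033 ,  0.00112357,  0.00107596, -0.00088161, -0.00085911,
        0.00058102,  0.00269045]), 'joint_torque': array([ 9.91130787e-05, -5.96436918e+01,  1.60825051e+00, -2.81197536e+01,
        1.26124854e-02,  9.13271040e-03, -3.69930945e-06]), 'eef_pos': array([0.27428261, 0.61609009, 0.23032019]), 'tool_rot': array([-9.97960378e-05,  2.07850396e-01,  9.78160184e-01, -9.25926523e-04]), 'contact_force': array([-0.15508001,  0.68122518,  0.20993063]), 'torque': array([-0.02295388,  0.0093743 , -0.01455631]), 'gripper_width': 1.000745445092269}
scene 45.49187139698778 274.0266784375491 208.00760255383867 [[0.797, -0.416, 0.438, 0.036], [-0.604, -0.525, 0.599, -0.726], [-0.019, -0.742, -0.67, 0.832], [0.0, 0.0, 0.0, 1.0]]
side 56.318831267606186 277.8666431994199 211.33300116565016 [[0.931, -0.145, 0.336, 0.217], [-0.365, -0.311, 0.877, -0.877], [-0.022, -0.939, -0.342, 0.43], [0.0, 0.0, 0.0, 1.0]]
wrist 62.08391747123554 277.2229374184456 210.6518362411062 [[0.407, 0.868, 0.283, 0.202], [0.913, -0.387, -0.128, 0.648], [-0.002, 0.311, -0.951, 0.373], [0.0, 0.0, 0.0, 1.0]]
```

View pics/scene0.png

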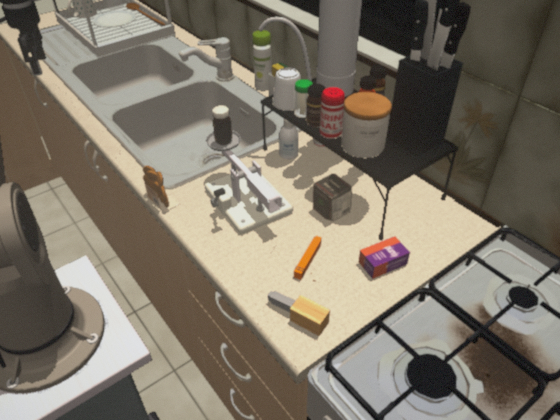

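View pics/side0.png

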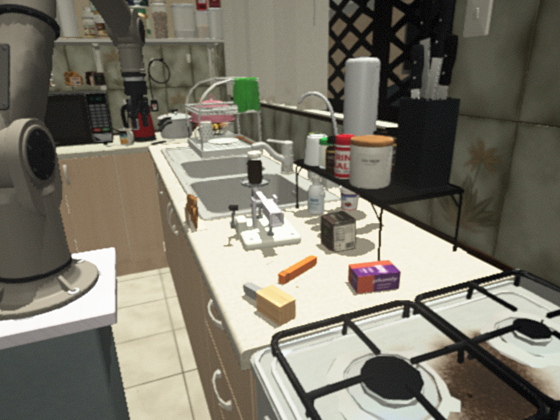

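View pics/wrist0.png

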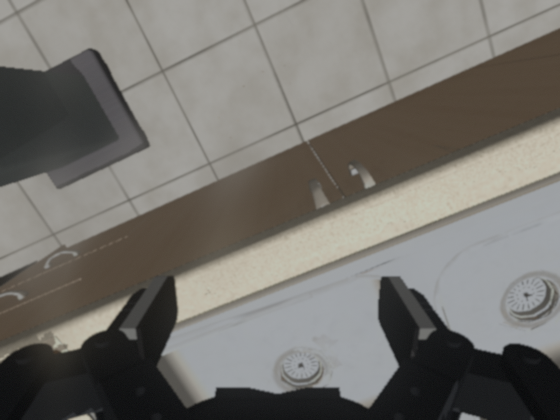

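Candidates for the bar in the scene picture: a steel-grey bar sticking out of the wooden block at (281,300) and an orange bar at (308,257). By description it is the grey one. I'll check it in a close crop.

Run:
```python
from h import *
d=load('scene0');im=cv2.cvtColor(d['pixels'],cv2.COLOR_RGB2BGR)
a=cv2.resize(im[140:240,190:310],None,fx=5,fy=5,interpolation=cv2.INTER_CUBIC)
b=cv2.resize(im[225:340,255:345],None,fx=5,fy=5,interpolation=cv2.INTER_CUBIC)
cv2.imwrite('pics/ca.png',a);cv2.imwrite('pics/cb.png',b)
d=load('side0');im=cv2.cvtColor(d['pixels'],cv2.COLOR_RGB2BGR)
cv2.imwrite('pics/cc.png',cv2.resize(im[180:330,220:360],None,fx=4,fy=4,interpolation=cv2.INTER_CUBIC))
```

```text
(no output)
```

View pics/ca.png

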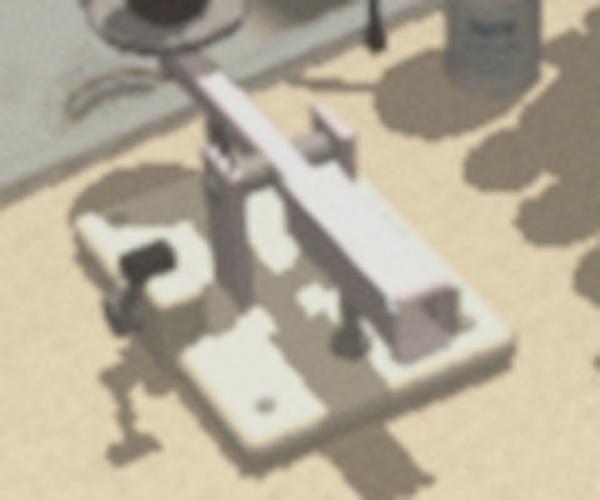

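View pics/cb.png

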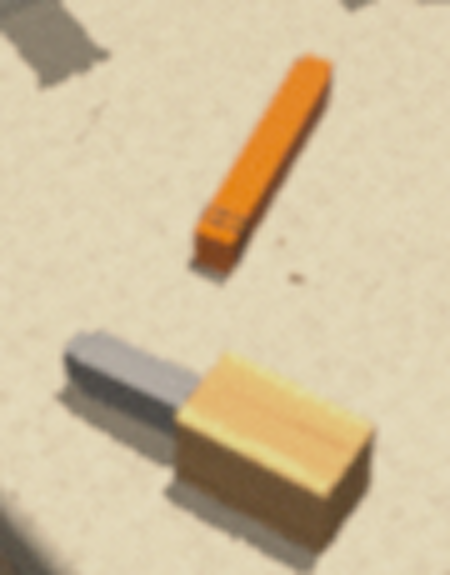

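View pics/cc.png

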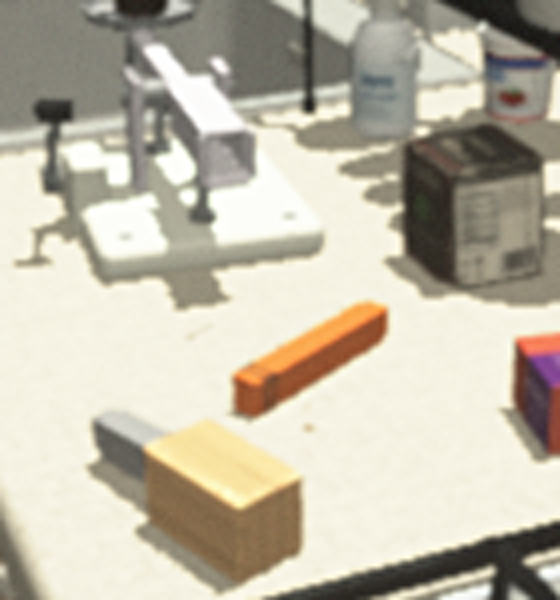

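The crops show the grey stepped-nose bar in the wooden block, nose at (270,297) in the scene picture. The orange bar is a decoy. Next I'll measure both.

```bash
cat > m.py <<'E'
from h import *
def rect(Pxy):
    r=cv2.minAreaRect(Pxy.astype(np.float32)*1000); return r
for n in ('scene0','side0'):
    d=load(n);P=pts(d);hsv=cv2.cvtColor(d['pixels'],cv2.COLOR_RGB2HSV)
    Z=P[...,2]
    def rep(tag,m):
        m=cv2.morphologyEx(m.astype(np.uint8),cv2.MORPH_OPEN,np.ones((2,2)))>0
        Q=P[m];Q=Q[~np.isnan(Q[:,0])]
        if len(Q)<5: print(n,tag,len(Q));return
        r=rect(Q[:,:2]);print(n,tag,len(Q),'med',np.median(Q,0).round(4),'rect',np.round(r[0],1),np.round(r[1],1),round(r[2],1))
    near=np.zeros(Z.shape,bool)
    if n=='scene0': near[285:335,262:335]=1; sc=(slice(140,240),slice(190,310))
    else: near[275:330,240:300]=1; sc=(slice(170,250),slice(225,305))
    rep('sleevetop',near&(abs(Z-.042)<.004))
    rep('bartop',near&(abs(Z-.032)<.004)&(hsv[...,1]<70))
    s=np.zeros_like(near);s[sc]=1
    rep('base',s&(abs(Z-.022)<.005)&(P[...,1]>-.3))
    rep('tubetop',s&(abs(Z-.106)<.005))
    rep('knob',s&(hsv[...,2]<70)&(Z>.07)&(Z<.12))
E
python3 m.py
python3 - <<'E'
from h import *
d=load('scene0');P=pts(d)
for (u,v) in [(270,297),(281,300),(309,313),(308,257),(218,192),(275,205),(222,125),(332,196),(385,256),(155,185),(218,150)]: print(u,v,P[v,u].round(3))
E
```

```text
scene0 sleevetop 616 med [ 0.4317 -0.2976  0.0419] rect [ 445.1 -290.6] [67.9 65.7] 18.2
scene0 bartop 129 med [ 0.4115 -0.241   0.0304] rect [ 413.  -238.9] [21.9 52.6] 10.1
scene0 base 1730 med [0.5194 0.0466 0.0218] rect [581.8 115.8] [344.1 227.1] 47.3
scene0 tubetop 525 med [0.5322 0.0082 0.1058] rect [561.9  76. ] [263.1 148. ] 49.6
scene0 knob 0
side0 sleevetop 468 med [ 0.4306 -0.2993  0.0407] rect [ 451.  -288.5] [82.3 63.9] 17.8
side0 bartop 79 med [ 0.4162 -0.2661  0.0299] rect [ 418.9 -309. ] [ 21.2 161.3] 7.0
side0 base 1003 med [0.5314 0.0257 0.0205] rect [621.2 223.6] [557.1 167.1] 66.5
side0 tubetop 220 med [0.5327 0.0078 0.1046] rect [607.7 322.3] [760.5 261.5] 65.4
side0 knob 38 med [0.452  0.0451 0.0964] rect [572.  358.1] [677.6  87.8] 74.6
270 297 [ 0.397 -0.212  0.025]
281 300 [ 0.408 -0.234  0.03 ]
309 313 [ 0.426 -0.298  0.041]
308 257 [ 0.527 -0.176  0.025]
218 192 [0.447 0.048 0.104]
275 205 [ 0.538 -0.044  0.078]
222 125 [0.548 0.177 0.176]
332 196 [ 0.66  -0.101  0.078]
385 256 [ 0.645 -0.287  0.043]
155 185 [0.365 0.214 0.059]
218 150 [0.525 0.169 0.117]
```

```bash
cat >> h.py <<'E'
from scipy.spatial.transform import Rotation as Rn
def Rdown(yaw_deg,tilt=0):
    # tool y at world yaw, z down; tilt about tool x (deg)
    a=np.radians(yaw_deg);y=np.array([np.cos(a),np.sin(a),0]);z=np.array([0,0,-1.]);x=np.cross(y,z)
    return np.stack([x,y,z],1)@Rn.from_euler('x',tilt,degrees=True).as_matrix()
def cur():
    o=bot.get_obs();q=o['tool_rot'];return np.array(o['eef_pos']),Rn.from_quat([q[1],q[2],q[3],q[0]]).as_matrix(),o
def move(p,R):
    p0,R0,o=cur();s=R0.T@(np.array(p)-p0)/.4;r=Rn.from_matrix(R0.T@R).as_rotvec()/(2*np.pi)
    print('shift',s.round(4).tolist(),'turn',r.round(4).tolist(),'dist mm',round(float(np.linalg.norm(s)*400)))
E
python3 - <<'E'
from h import *
move([.46,.25,.30],Rdown(25)); move([.48,.0,.28],Rdown(0))
E
```

```text
shift [-0.7964, -0.648, -0.1727] turn [-0.0002, 0.0001, 0.1139] dist mm 416
shift [-1.0963, -1.1986, -0.1219] turn [-0.0002, 0.0001, 0.1833] dist mm 652
```

Emit:
play_rows([
  [[-0.1, -0.08, -0.17], [0, 0, 0.02]],
  [[-0.8, -0.65, -0.17], [0, 0, 0.114]],
  [[-0.8, -0.65, -0.17], [0, 0, 0.114]],
  [[-0.8, -0.65, -0.17], [0, 0, 0.114]],
  [[-0.8, -0.65, -0.17], [0, 0, 0.114]],
  [[-0.8, -0.65, -0.17], [0, 0, 0.114]],
  [[-0.8, -0.65, -0.17], [0, 0, 0.114]],
  [[-0.8, -0.65, -0.17], [0, 0, 0.114]],
])

```text
t: 0.95
eef_pos: [0.4464, 0.2762, 0.2967]
tool_rot: [0.0, 0.537, 0.843, -0.001]
contact_force: [1.5, -0.4, 1.1]
gripper_width: 0.999
```

Run:
```python
from h import *
move([.48,.0,.28],Rdown(0))
```

```text
shift [-0.6614, -0.2154, 0.0424] turn [-0.0001, 0.0002, 0.0694] dist mm 279
```

Emit:
play_rows([
  [[-0.66, -0.215, 0.04], [0, 0, 0.07]],
  [[-0.66, -0.215, 0.04], [0, 0, 0.07]],
  [[-0.66, -0.215, 0.04], [0, 0, 0.07]],
  [[-0.66, -0.215, 0.04], [0, 0, 0.07]],
  [[-0.66, -0.215, 0.04], [0, 0, 0.07]],
  [[-0.66, -0.215, 0.04], [0, 0, 0.07]],
  [[-0.66, -0.215, 0.04], [0, 0, 0.07]],
  [[-0.66, -0.215, 0.04], [0, 0, 0.07]],
])

```text
t: 1.75
eef_pos: [0.4797, 0.0002, 0.2808]
tool_rot: [-0.0, 0.709, 0.705, -0.001]
contact_force: [0.7, 0.7, -0.8]
gripper_width: 1.0
```

Run:
```python
from h import *
snap('wrist','w1');move([.45,-.2,.25],Rdown(17))
```

```text
shift [-0.5036, -0.0727, 0.0775] turn [-0.0002, 0.0001, -0.0477] dist mm 206
```

View pics/w1.png

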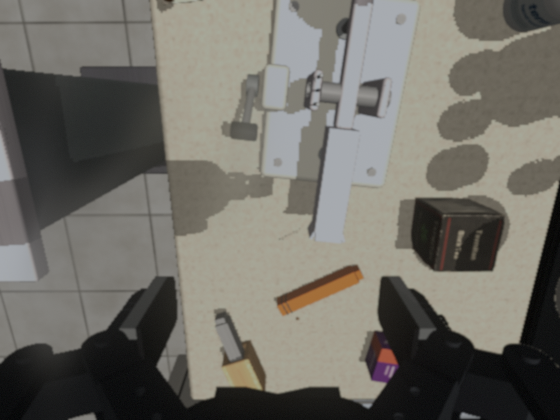

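The wrist view shows the scale (tube mouth at about (329,241), knob at (243,130)), the orange decoy at (320,290) and the bar at (229,335). Now I'll measure tube and scale from depth.

Run:
```python
from h import *
d=load('w1');P=pts(d);Z=P[...,2];hsv=cv2.cvtColor(d['pixels'],cv2.COLOR_RGB2HSV)
m=np.zeros(Z.shape,bool);m[125:250,300:365]=1
t=m&(Z>.1)&(Z<.112)
Q=P[t];print('tube',len(Q),np.median(Q,0).round(4),Q.min(0).round(3),Q.max(0).round(3),[np.round(v,1) for v in cv2.minAreaRect((Q[:,:2]*1000).astype(np.float32))])
# row wise mid
for v in range(126,250,8):
    r=P[v][t[v]]
    if len(r)>3: print(v,len(r),r[:,0].min().round(4),r[:,0].max().round(4),r[:,1].mean().round(4),r[:,2].mean().round(4))
b=np.zeros(Z.shape,bool);b[0:200,255:420]=1
B=P[b&(abs(Z-.022)<.004)]
print('base',len(B),[np.round(v,1) for v in cv2.minAreaRect((B[:,:2]*1000).astype(np.float32))],np.median(B,0).round(4))
k=np.zeros(Z.shape,bool);k[110:145,225:265]=1
K=P[k&(Z>.08)];print('knob',len(K),K.min(0).round(4),K.max(0).round(4),K.mean(0).round(4))
n=np.zeros(Z.shape,bool);n[300:395,200:270]=1
for tag,h,lo in(('sl',.042,.003),('bar',.032,.003)):
    S=P[n&(abs(Z-h)<lo)];print(tag,len(S),[np.round(v,1) for v in cv2.minAreaRect((S[:,:2]*1000).astype(np.float32))])
```

```text
tube 3511 [0.5348 0.0015 0.1061] [ 0.512 -0.057  0.1  ] [0.554 0.055 0.111] [array([ 5.331e+02, -3.000e-01]), array([111.2,  34.4]), np.float64(85.3)]
134 33 0.5264 0.5543 0.0472 0.1058
142 32 0.5255 0.5531 0.0402 0.1058
150 32 0.5248 0.5529 0.033 0.1059
158 31 0.5243 0.5513 0.0258 0.1059
166 32 0.5232 0.5511 0.0183 0.1056
174 31 0.5223 0.5495 0.011 0.106
182 31 0.5215 0.5491 0.0034 0.106
190 31 0.5207 0.5488 -0.0043 0.106
198 30 0.5195 0.5473 -0.0122 0.1057
206 29 0.5189 0.5467 -0.02 0.1061
214 30 0.5179 0.5451 -0.028 0.1061
222 30 0.517 0.5445 -0.0361 0.1062
230 31 0.5153 0.544 -0.0444 0.1061
238 33 0.5121 0.5458 -0.052 0.1081
base 16700 [array([544.3,  80.9]), array([196.9, 147.7]), np.float64(83.7)] [0.5322 0.1038 0.0216]
knob 560 [0.438  0.0416 0.0801] [0.4626 0.0666 0.1079] [0.4508 0.0522 0.1014]
sl 800 [array([ 430.3, -285.5]), array([39.9, 57.9]), np.float64(18.9)]
bar 460 [array([ 425.6, -266.6]), array([ 38.4, 119.3]), np.float64(33.3)]
```

Emit:
play_rows([
  [[-0.25, -0.08, 0.05], [0, 0, -0.048]],
  [[-0.5, -0.08, 0.08], [0, 0, -0.048]],
  [[-0.5, -0.08, 0.08], [0, 0, -0.048]],
  [[-0.5, -0.08, 0.08], [0, 0, -0.048]],
  [[-0.5, -0.08, 0.08], [0, 0, -0.048]],
  [[-0.5, -0.08, 0.08], [0, 0, -0.048]],
  [[-0.5, -0.08, 0.08], [0, 0, -0.048]],
])

```text
t: 2.5
eef_pos: [0.4477, -0.1969, 0.2488]
tool_rot: [-0.0, 0.593, 0.805, -0.0]
contact_force: [1.1, 0.5, 0.5]
gripper_width: 0.999
```

Run:
```python
from h import *
d=snap('wrist','w2')
```

```text
(no output)
```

View pics/w2.png

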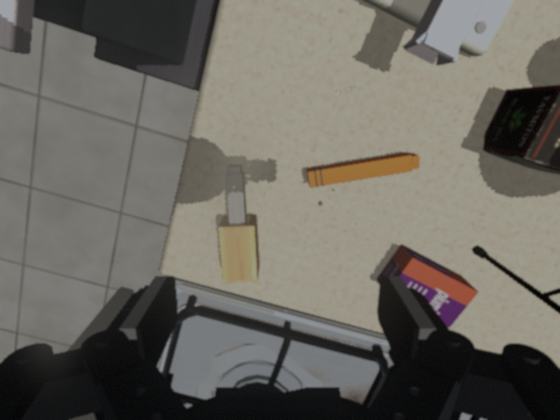

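The wrist view shows the bar at (236,195), nose at (235,168), and the sleeve at (238,252). Next: fit the bar's pose.

Run:
```python
from h import *
d=load('w2');P=pts(d);Z=P[...,2];hsv=cv2.cvtColor(d['pixels'],cv2.COLOR_RGB2HSV)
n=np.zeros(Z.shape,bool);n[155:232,215:262]=1
for v in range(162,290,6):
    r=(Z[v]>.026)&(np.arange(560)>205)&(np.arange(560)<275)
    q=P[v][r]
    if len(q)>2: print(v,len(q),q[0].round(4),q[-1].round(4),'mid',((q[0]+q[-1])/2)[:2].round(4),'z',np.median(q[:,2]).round(4))
```

```text
168 8 [ 0.397 -0.205  0.026] [ 0.4072 -0.2018  0.0266] mid [ 0.4021 -0.2034] z 0.0264
174 17 [ 0.3957 -0.2119  0.0273] [ 0.4119 -0.207   0.0269] mid [ 0.4038 -0.2094] z 0.0274
180 17 [ 0.3974 -0.2182  0.0275] [ 0.4137 -0.2128  0.0289] mid [ 0.4055 -0.2155] z 0.0283
186 16 [ 0.4001 -0.2241  0.028 ] [ 0.4154 -0.2194  0.0279] mid [ 0.4077 -0.2217] z 0.0282
192 17 [ 0.4018 -0.2304  0.0283] [ 0.4182 -0.2255  0.0277] mid [ 0.41  -0.228] z 0.0292
198 17 [ 0.4034 -0.2369  0.0282] [ 0.42   -0.2315  0.0294] mid [ 0.4117 -0.2342] z 0.0298
204 17 [ 0.4063 -0.2425  0.0302] [ 0.4228 -0.2376  0.0296] mid [ 0.4146 -0.2401] z 0.0296
210 17 [ 0.4081 -0.2488  0.0312] [ 0.4247 -0.2441  0.03  ] mid [ 0.4164 -0.2464] z 0.0308
216 17 [ 0.4108 -0.2552  0.0309] [ 0.4276 -0.2512  0.0276] mid [ 0.4192 -0.2532] z 0.0313
222 31 [ 0.4029 -0.2665  0.0269] [ 0.44   -0.2545  0.0284] mid [ 0.4215 -0.2605] z 0.0311
228 38 [ 0.4035 -0.2678  0.0418] [ 0.4416 -0.2585  0.0356] mid [ 0.4225 -0.2631] z 0.0419
234 38 [ 0.4062 -0.2742  0.0418] [ 0.4451 -0.2685  0.0268] mid [ 0.4256 -0.2713] z 0.0417
240 38 [ 0.4078 -0.2815  0.0407] [ 0.4467 -0.2729  0.0328] mid [ 0.4273 -0.2772] z 0.0416
246 37 [ 0.4106 -0.2878  0.0412] [ 0.4485 -0.2781  0.037 ] mid [ 0.4296 -0.2829] z 0.0419
252 38 [ 0.4124 -0.295   0.0407] [ 0.4522 -0.2891  0.0275] mid [ 0.4323 -0.292 ] z 0.0416
258 37 [ 0.4153 -0.3014  0.0413] [ 0.4539 -0.294   0.0323] mid [ 0.4346 -0.2977] z 0.0417
264 37 [ 0.4171 -0.3086  0.0411] [ 0.4556 -0.2986  0.0377] mid [ 0.4363 -0.3036] z 0.0419
270 37 [ 0.42   -0.3154  0.0412] [ 0.4597 -0.3107  0.0274] mid [ 0.4398 -0.3131] z 0.0419
276 36 [ 0.4229 -0.3225  0.0409] [ 0.4614 -0.3159  0.0318] mid [ 0.4422 -0.3192] z 0.0418
282 3 [ 0.4259 -0.3294  0.0413] [ 0.428  -0.329   0.0407] mid [ 0.4269 -0.3292] z 0.0413
```

Run:
```python
from h import *
move([.4100,-.228,.09],Rdown(19.3));move([.4100,-.228,.005],Rdown(19.3))
```

```text
shift [-0.0473, -0.1136, 0.3974] turn [-0.0002, -0.0, -0.0056] dist mm 166
shift [-0.0473, -0.1133, 0.6099] turn [-0.0002, -0.0, -0.0056] dist mm 249
```

Emit:
play_rows([
  [[-0.047, -0.113, 0.05], [0, 0, -0.0056]],
  [[-0.047, -0.113, 0.15], [0, 0, -0.0056]],
  [[-0.047, -0.113, 0.25], [0, 0, -0.0056]],
  [[-0.047, -0.113, 0.35], [0, 0, -0.0056]],
  [[-0.047, -0.113, 0.4], [0, 0, -0.0056]],
  [[-0.047, -0.113, 0.4], [0, 0, -0.0056]],
  [[-0.047, -0.113, 0.4], [0, 0, -0.0056]],
], fingers=50)

```text
t: 3.25
eef_pos: [0.411, -0.2268, 0.0894]
tool_rot: [-0.001, 0.578, 0.816, -0.0]
contact_force: [-0.8, 0.2, 0.6]
gripper_width: 0.588
```

Run:
```python
from h import *
d=snap('wrist','w3');move([.4100,-.228,.005],Rdown(19.3))
im=cv2.imread('pics/w3.png');u,v=proj(d,[.41,-.228,.03]);print(u,v)
```

```text
shift [-0.0004, -0.0042, 0.2125] turn [0.0001, 0.0001, 0.0003] dist mm 85
274.48325939391583 231.94722815443038
```

View pics/w3.png

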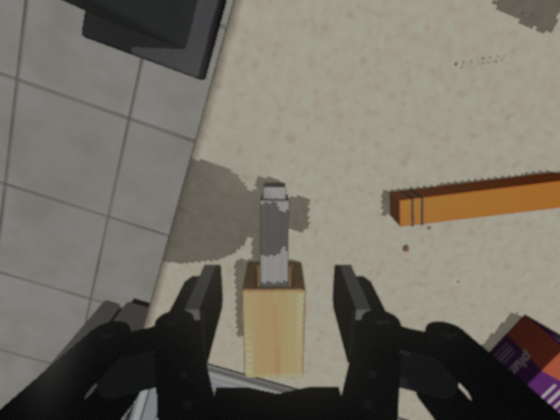

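The bar at (274,230) is straight and centred between the fingers, nose at (274,186), so I'll go down and grip.

Emit:
play_rows([
  [[0, -0.004, 0.1], [0, 0, 0]],
  [[0, -0.004, 0.18], [0, 0, 0]],
  [[0, -0.004, 0.212], [0, 0, 0]],
  [[0, -0.004, 0.212], [0, 0, 0]],
  [[0, -0.004, 0.212], [0, 0, 0]],
])

```text
t: 3.8
eef_pos: [0.411, -0.2282, 0.0065]
tool_rot: [0.001, 0.578, 0.816, 0.0]
contact_force: [0.3, -0.4, 0.9]
gripper_width: 0.587
```

Emit:
play_rows([
  [[0, 0, 0], [0, 0, 0]],
  [[0, 0, 0], [0, 0, 0]],
  [[0, 0, 0], [0, 0, 0]],
  [[0, 0, 0], [0, 0, 0]],
  [[0, 0, 0], [0, 0, 0]],
  [[0, 0, 0], [0, 0, 0]],
], fingers=5, grip_force=60)

```text
t: 4.4
eef_pos: [0.4116, -0.2288, 0.0076]
tool_rot: [0.002, 0.578, 0.816, 0.001]
contact_force: [-1.7, 0.1, 10.0]
gripper_width: 0.199
```

Run:
```python
from h import *
p,R,o=cur();print(p,o['gripper_width']*85.4,o['contact_force'])
u=np.array([-np.sin(np.radians(19.3)),np.cos(np.radians(19.3)),0])
move(p+u*.085+[0,0,.001],Rdown(19.3))
snap('side','s1')
```

```text
[ 0.41157042 -0.22879567  0.00760597] 17.00379468929534 [-1.73173914  0.07964783  9.9785062 ]
shift [0.2125, 0.0002, -0.003] turn [0.0006, 0.0004, 0.0001] dist mm 85
```

Emit:
play_rows([
  [[0.02, 0, -0.003], [0, 0, 0]],
  [[0.06, 0, -0.003], [0, 0, 0]],
  [[0.1, 0, -0.003], [0, 0, 0]],
  [[0.14, 0, -0.003], [0, 0, 0]],
  [[0.18, 0, -0.003], [0, 0, 0]],
  [[0.2, 0, -0.003], [0, 0, 0]],
  [[0.2, 0, -0.003], [0, 0, 0]],
])

```text
t: 5.15
eef_pos: [0.3842, -0.1513, 0.0085]
tool_rot: [0.001, 0.577, 0.817, 0.001]
contact_force: [-0.1, -0.9, -2.4]
gripper_width: 0.2
```

Run:
```python
from h import *
p,R,o=cur();print(p,o['gripper_width']*85.4,o['contact_force'])
snap('scene','s2')
im=cv2.imread('pics/s2.png');cv2.imwrite('pics/s2c.png',cv2.resize(im[200:340,210:350],None,fx=4,fy=4))
move(p+[0,0,.06],Rdown(19.3));move([.442,-.098,.06],Rdown(-6.3))
```

```text
[ 0.3842211  -0.15129825  0.00851882] 17.09358490086187 [-0.07302236 -0.93914012 -2.38454703]
shift [0.003, -0.0002, -0.1496] turn [0.0006, 0.0004, 0.0004] dist mm 60
shift [0.0806, 0.1803, -0.1278] turn [0.0007, 0.0002, 0.0715] dist mm 94
```

View pics/s2c.png

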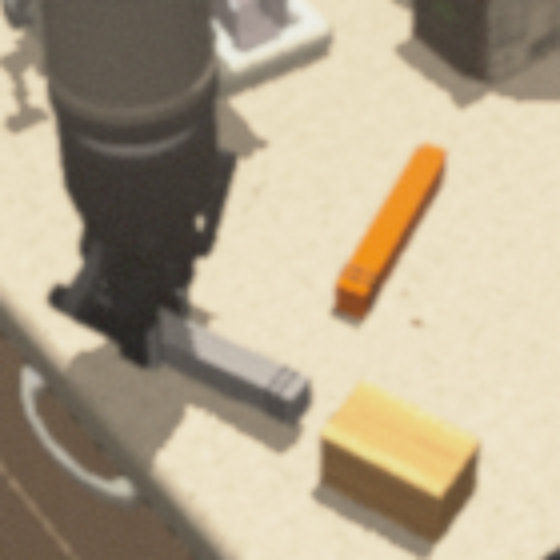

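Emit:
play_rows([
  [[0, 0, -0.06], [0, 0, 0]],
  [[0, 0, -0.13], [0, 0, 0.01]],
  [[0.04, 0.09, -0.13], [0, 0, 0.03]],
  [[0.08, 0.18, -0.13], [0, 0, 0.05]],
  [[0.08, 0.18, -0.13], [0, 0, 0.0715]],
  [[0.08, 0.18, -0.13], [0, 0, 0.0715]],
  [[0.08, 0.18, -0.13], [0, 0, 0.0715]],
  [[0.08, 0.18, -0.13], [0, 0, 0.0715]],
])

```text
t: 6.0
eef_pos: [0.4412, -0.0992, 0.0608]
tool_rot: [0.002, 0.745, 0.667, 0.001]
contact_force: [-0.1, 0.0, -1.4]
gripper_width: 0.193
```

Run:
```python
from h import *
p,R,o=cur();print(p,o['gripper_width']*85.4,o['contact_force'])
d=snap('side','s3')
im=cv2.imread('pics/s3.png');cv2.imwrite('pics/s3c.png',cv2.resize(im[180:330,170:330],None,fx=4,fy=4))
move([.442,-.098,.003],Rdown(-6.3))
```

```text
[ 0.44116045 -0.09920039  0.06082831] 16.50573437126411 [-0.05503483  0.01298643 -1.36100158]
shift [0.0031, 0.001, 0.1447] turn [0.0006, 0.0001, 0.0] dist mm 58
```

View pics/s3c.png

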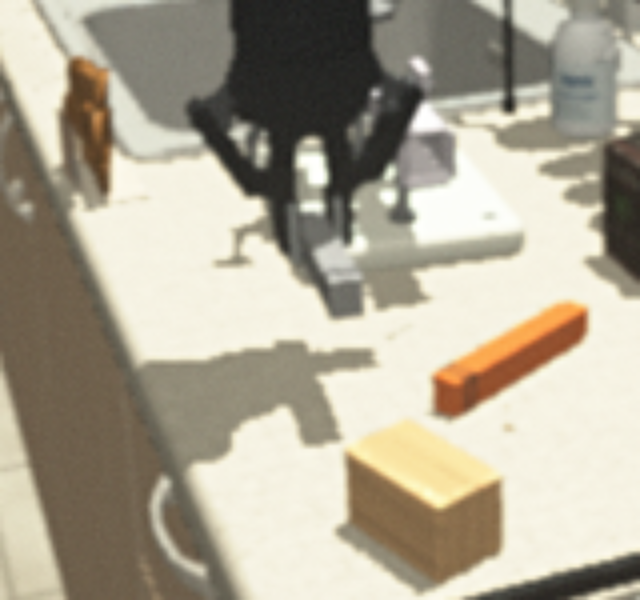

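Emit:
play_rows([
  [[0.003, 0, 0.07], [0, 0, 0]],
  [[0.003, 0, 0.11], [0, 0, 0]],
  [[0.003, 0, 0.13], [0, 0, 0]],
  [[0.003, 0, 0.14], [0, 0, 0]],
  [[0.003, 0, 0.147], [0, 0, 0]],
  [[0.003, 0, 0.147], [0, 0, 0]],
])

```text
t: 6.65
eef_pos: [0.4418, -0.0982, 0.0023]
tool_rot: [0.002, 0.745, 0.667, 0.001]
contact_force: [-0.1, -0.8, -2.2]
gripper_width: 0.198
```

Run:
```python
from h import *
p,R,o=cur();print(p,o['gripper_width']*85.4,o['contact_force'])
d=snap('side','s4')
im=cv2.imread('pics/s4.png');cv2.imwrite('pics/s4c.png',cv2.resize(im[200:310,210:310],None,fx=5,fy=5))
```

```text
[ 0.44179405 -0.09822603  0.00229183] 16.89041048138182 [-0.05960816 -0.75363848 -2.16662724]
```

View pics/s4c.png

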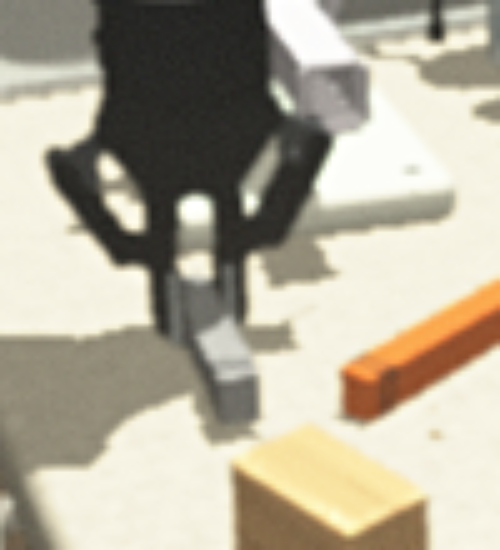

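Emit:
play_rows([
  [[0, 0, 0.004], [0, 0, 0]],
  [[0, 0, 0.004], [0, 0, 0]],
  [[0, 0, 0.004], [0, 0, 0]],
])

```text
t: 7.0
eef_pos: [0.4423, -0.0982, 0.0014]
tool_rot: [0.002, 0.745, 0.667, 0.002]
contact_force: [-2.0, 0.2, 5.7]
gripper_width: 0.194
```

Emit:
play_rows([
  [[0, 0, 0], [0, 0, 0]],
  [[0, 0, 0], [0, 0, 0]],
  [[0, 0, 0], [0, 0, 0]],
  [[0, 0, 0], [0, 0, 0]],
  [[0, 0, -0.1], [0, 0, 0]],
  [[0, 0, -0.2], [0, 0, 0]],
  [[0, 0, -0.25], [0, 0, 0]],
  [[0, 0, -0.25], [0, 0, 0]],
], fingers=45)

```text
t: 7.8
eef_pos: [0.4435, -0.0982, 0.1034]
tool_rot: [0.003, 0.745, 0.667, 0.004]
contact_force: [-0.5, -0.0, 0.8]
gripper_width: 0.528
```

Run:
```python
from h import *
p,R,o=cur();print(p)
move([.434,-.176,.1],Rdown(-6.3))
```

```text
[ 0.44350511 -0.09824433  0.10344766]
shift [-0.1958, -0.0024, 0.0084] turn [0.0016, -0.0002, 0.0] dist mm 78
```

Emit:
play_rows([
  [[-0.1, -0.002, 0.008], [0.0016, 0, 0]],
  [[-0.196, -0.002, 0.008], [0.0016, 0, 0]],
  [[-0.196, -0.002, 0.008], [0.0016, 0, 0]],
  [[-0.196, -0.002, 0.008], [0.0016, 0, 0]],
  [[-0.196, -0.002, 0.008], [0.0016, 0, 0]],
])

```text
t: 8.3
eef_pos: [0.4338, -0.1751, 0.0994]
tool_rot: [-0.001, 0.745, 0.668, 0.0]
contact_force: [0.3, 0.9, -0.6]
gripper_width: 0.529
```

Run:
```python
from h import *
p,R,o=cur();print(p)
d=snap('wrist','w4');P=pts(d)
for v in range(60,340,10):
    r=(P[v][:,2]>.012)&(P[v][:,2]<.035)&(np.arange(560)>230)&(np.arange(560)<330)
    q=P[v][r]
    if len(q)>2: print(v,len(q),np.where(r)[0][[0,-1]],q[0].round(4),q[-1].round(4),'mid',((q[0]+q[-1])/2)[:2].round(4),np.median(q[:,2]).round(4))
```

```text
[ 0.43377953 -0.17508748  0.09940517]
60 23 [267 289] [ 0.4393 -0.0752  0.0188] [ 0.452  -0.0769  0.0221] mid [ 0.4457 -0.0761] 0.0196
70 31 [263 293] [ 0.4363 -0.0806  0.0207] [ 0.4539 -0.0825  0.0212] mid [ 0.4451 -0.0815] 0.0215
80 31 [263 293] [ 0.4357 -0.086   0.0207] [ 0.4534 -0.088   0.0207] mid [ 0.4445 -0.087 ] 0.0218
90 30 [263 292] [ 0.435  -0.0916  0.0219] [ 0.4523 -0.0935  0.0203] mid [ 0.4436 -0.0926] 0.0216
100 30 [263 292] [ 0.4343 -0.0973  0.0201] [ 0.4516 -0.0992  0.0224] mid [ 0.4429 -0.0982] 0.0219
110 29 [264 292] [ 0.4342 -0.1031  0.0207] [ 0.4511 -0.1049  0.0219] mid [ 0.4426 -0.104 ] 0.0214
120 29 [264 292] [ 0.4334 -0.109   0.0204] [ 0.4505 -0.1108  0.0216] mid [ 0.442  -0.1099] 0.0215
130 28 [264 292] [ 0.4327 -0.1149  0.0207] [ 0.45   -0.1169  0.0206] mid [ 0.4414 -0.1159] 0.0215
140 29 [264 292] [ 0.432  -0.121   0.0207] [ 0.4494 -0.1229  0.0212] mid [ 0.4407 -0.1219] 0.0217
150 27 [264 291] [ 0.4313 -0.127   0.0219] [ 0.4481 -0.1288  0.0222] mid [ 0.4397 -0.1279] 0.0218
160 28 [264 291] [ 0.4305 -0.1334  0.0213] [ 0.4475 -0.1353  0.0212] mid [ 0.439  -0.1
[... 290 characters left out ...]
0.1539] 0.0213
200 28 [264 291] [ 0.4272 -0.1602  0.0193] [ 0.445  -0.1617  0.0207] mid [ 0.4361 -0.1609] 0.0214
210 27 [265 291] [ 0.4271 -0.1665  0.0216] [ 0.4443 -0.1685  0.0209] mid [ 0.4357 -0.1675] 0.0219
220 28 [264 291] [ 0.4255 -0.1741  0.0195] [ 0.4436 -0.1767  0.0177] mid [ 0.4345 -0.1754] 0.0218
230 28 [264 291] [ 0.4247 -0.1806  0.0212] [ 0.4429 -0.1825  0.0214] mid [ 0.4338 -0.1816] 0.0219
240 26 [265 290] [ 0.4246 -0.1877  0.0219] [ 0.4415 -0.1899  0.021 ] mid [ 0.433  -0.1888] 0.0218
320 12 [288 299] [ 0.4336 -0.2557  0.0179] [ 0.4418 -0.2601  0.013 ] mid [ 0.4377 -0.2579] 0.0194
330 24 [252 304] [ 0.4047 -0.2651  0.013 ] [ 0.4448 -0.268   0.0151] mid [ 0.4248 -0.2665] 0.0253
```

View pics/w4.png

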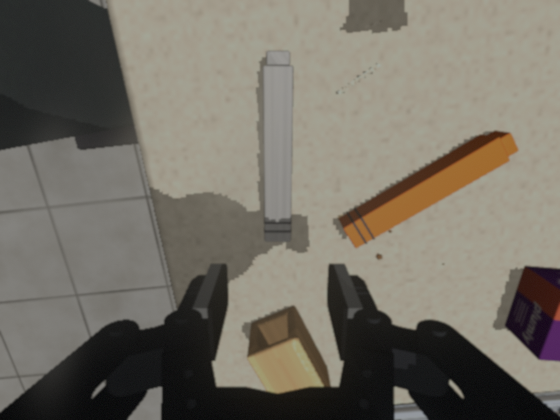

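The bar lies flat with its nose at (278,57) and tail at (278,236). It's parallel to the tube (6.4° against 6.3°), so I'll grip the tail.

Run:
```python
from h import *
move([.4342,-.1777,.004],Rdown(-6.4))
```

```text
shift [-0.0074, 0.0015, 0.2388] turn [-0.0002, -0.0002, 0.0006] dist mm 96
```

Emit:
play_rows([
  [[-0.007, 0.0015, 0.1], [0, 0, 0.0006]],
  [[-0.007, 0.0015, 0.2], [0, 0, 0.0006]],
  [[-0.007, 0.0015, 0.24], [0, 0, 0.0006]],
  [[-0.007, 0.0015, 0.24], [0, 0, 0.0006]],
  [[-0.007, 0.0015, 0.24], [0, 0, 0.0006]],
])

```text
t: 8.85
eef_pos: [0.4344, -0.177, 0.0037]
tool_rot: [-0.001, 0.745, 0.667, 0.0]
contact_force: [-0.7, -0.6, -0.5]
gripper_width: 0.526
```

Emit:
play_rows([
  [[0, 0, 0], [0, 0, 0]],
  [[0, 0, 0], [0, 0, 0]],
  [[0, 0, 0], [0, 0, 0]],
  [[0, 0, 0], [0, 0, 0]],
  [[0, 0, 0], [0, 0, 0]],
  [[0, 0, 0], [0, 0, 0]],
], fingers=5, grip_force=60)

```text
t: 9.45
eef_pos: [0.4353, -0.1769, 0.0049]
tool_rot: [-0.0, 0.745, 0.667, 0.001]
contact_force: [-2.0, 0.8, 6.0]
gripper_width: 0.195
```

Run:
```python
from h import *
p,R,o=cur();print(p,o['gripper_width']*85.4,o['contact_force'])
move([.434,-.177,.083],Rdown(-6.4))
```

```text
[ 0.43532373 -0.17685979  0.00493874] 16.623398140498008 [-2.0346846   0.80565102  5.96550462]
shift [-0.0003, -0.0031, -0.1952] turn [0.0001, -0.0004, 0.0002] dist mm 78
```

Run:
```python
from h import *
move([.5150,-.178,.085],Rdown(-6.4))
```

```text
shift [0.0196, 0.1984, -0.2] turn [0.0001, -0.0004, 0.0002] dist mm 113
```

Emit:
play_rows([
  [[0, 0, -0.08], [0, 0, 0]],
  [[0, 0, -0.16], [0, 0, 0]],
  [[0, 0.02, -0.2], [0, 0, 0]],
  [[0.01, 0.1, -0.2], [0, 0, 0]],
  [[0.02, 0.18, -0.2], [0, 0, 0]],
  [[0.02, 0.198, -0.2], [0, 0, 0]],
  [[0.02, 0.198, -0.2], [0, 0, 0]],
  [[0.02, 0.198, -0.2], [0, 0, 0]],
])

```text
t: 10.25
eef_pos: [0.5134, -0.1779, 0.0849]
tool_rot: [-0.001, 0.745, 0.667, 0.001]
contact_force: [1.1, -0.9, -1.0]
gripper_width: 0.194
```

```bash
cat > chk.py <<'E'
from h import *
import sys
tag=sys.argv[1]
p,R,o=cur();print('tcp',p.round(4),o['gripper_width']*85.4,o['contact_force'].round(1))
d=snap('wrist','w'+tag);P=pts(d);Z=P[...,2]
def line(lo,hi,rows,c0,c1):
    L=[]
    for v in rows:
        idx=np.arange(560);r=(Z[v]>lo)&(Z[v]<hi)&(idx>c0)&(idx<c1);q=P[v][r]
        if len(q)>6: L.append(np.r_[v,(q[0]+q[-1])[:2]/2,len(q),np.median(q[:,2]),(q[-1]-q[0])[0]])
    return np.array(L)
np.set_printoptions(suppress=True)
print(line(.085,.125,range(0,300,12),190,365).round(4))
s=snap('side','s'+tag);im=cv2.imread(f'pics/s{tag}.png');cv2.imwrite(f'pics/s{tag}c.png',cv2.resize(im[170:280,220:330],None,fx=5,fy=5,interpolation=cv2.INTER_CUBIC))
E
python3 chk.py 5
```

```text
tcp [ 0.5134 -0.1779  0.0849] 16.528293962343884 [ 1.1 -0.9 -1. ]
[[ 12.       0.5246  -0.0731  43.       0.0995   0.0136]
 [ 24.       0.5245  -0.0765  42.       0.0996   0.0135]
 [ 36.       0.524   -0.0806  53.       0.1011   0.0172]
 [ 48.       0.5236  -0.084   54.       0.1013   0.0175]
 [ 60.       0.5231  -0.0876  54.       0.1016   0.0176]
 [ 72.       0.5229  -0.0914  53.       0.1016   0.0175]
 [ 84.       0.5225  -0.0952  53.       0.1012   0.0176]
 [ 96.       0.5222  -0.0991  51.       0.1013   0.0175]
 [108.       0.5217  -0.103   52.       0.1013   0.0176]
 [120.       0.5211  -0.107   51.       0.1013   0.0174]
 [132.       0.5208  -0.1111  50.       0.1012   0.0172]
 [144.       0.5204  -0.1153  50.       0.1013   0.0175]
 [156.       0.52    -0.1197  48.       0.1016   0.0173]
 [168.       0.5195  -0.1239  49.       0.1014   0.0174]
 [180.       0.519   -0.1285  48.       0.1014   0.0177]
 [192.       0.5187  -0.1332  48.       0.1016   0.0176]
 [204.       0.5182  -0.1378  48.       0.1014   0.0177]
 [216.       0.5177  -0.1423  46.       0.1016   0.017 ]
 [228.       0.5171  -0.147   46.       0.1015   0.0172]
 [240.       0.5165  -0.1522  46.       0.1016   0.0175]
 [252.       0.5162  -0.1574  43.       0.1016   0.0173]
 [264.       0.5152  -0.1674  70.       0.1011   0.0295]
 [276.       0.5148  -0.1712 102.       0.1014   0.0426]
 [288.       0.5148  -0.1717 108.       0.1044   0.0433]]
```

View pics/w5.png

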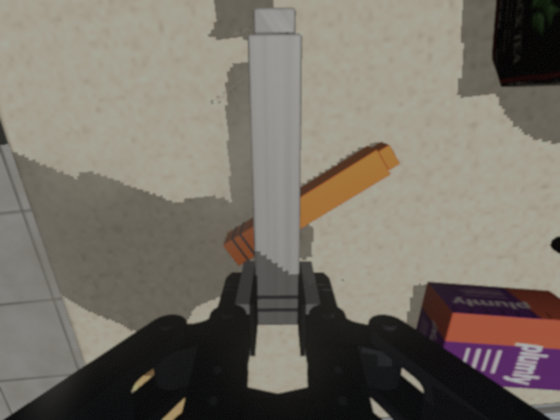

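View pics/s5c.png

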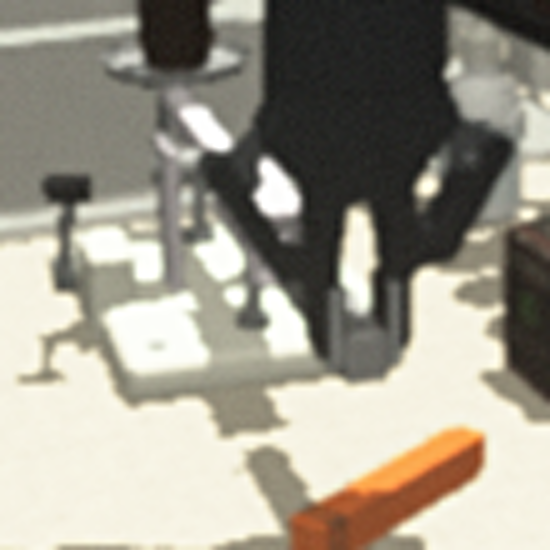

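The bar (nose at (275,18)) is held straight and level, about 1–2 mm to the −x side of the tube's line. I'll correct that and advance to just short of the mouth.

Emit:
play_rows([
  [[0.01, 0.004, 0], [0, 0, 0.001]],
  [[0.02, 0.004, 0], [0, 0, 0.001]],
  [[0.025, 0.004, 0], [0, 0, 0.001]],
  [[0.025, 0.004, 0], [0, 0, 0.001]],
  [[0.025, 0.004, 0], [0, 0, 0.001]],
])

```text
t: 10.85
eef_pos: [0.5159, -0.1681, 0.085]
tool_rot: [-0.001, 0.747, 0.664, 0.001]
contact_force: [0.3, -0.1, -2.2]
gripper_width: 0.194
```

```bash
python3 chk.py 6
```

```text
tcp [ 0.5159 -0.1681  0.085 ] 16.54218653284903 [ 0.3 -0.1 -2.2]
[[ 12.       0.5278  -0.0633  43.       0.0993   0.0136]
 [ 24.       0.5276  -0.0669  42.       0.0993   0.0134]
 [ 36.       0.5271  -0.0707  54.       0.1013   0.0172]
 [ 48.       0.5267  -0.0742  54.       0.1015   0.0175]
 [ 60.       0.5262  -0.0778  54.       0.1013   0.0177]
 [ 72.       0.5259  -0.0816  53.       0.1016   0.0174]
 [ 84.       0.5255  -0.0854  53.       0.1015   0.0177]
 [ 96.       0.5253  -0.0893  51.       0.1014   0.0174]
 [108.       0.5248  -0.0933  52.       0.1014   0.0176]
 [120.       0.5241  -0.0972  51.       0.1016   0.0175]
 [132.       0.5238  -0.1014  50.       0.1014   0.0172]
 [144.       0.5233  -0.1056  50.       0.1014   0.0174]
 [156.       0.5229  -0.1098  49.       0.1016   0.0172]
 [168.       0.5224  -0.1141  49.       0.1014   0.0174]
 [180.       0.5219  -0.1188  49.       0.1013   0.0177]
 [192.       0.5215  -0.1234  48.       0.1015   0.0176]
 [204.       0.5209  -0.1282  48.       0.1013   0.0178]
 [216.       0.5204  -0.1326  46.       0.1014   0.0171]
 [228.       0.5198  -0.1373  46.       0.1017   0.0172]
 [240.       0.5191  -0.1428  45.       0.1015   0.0177]
 [252.       0.5188  -0.148   45.       0.1015   0.0174]
 [264.       0.5178  -0.1577  70.       0.1012   0.0296]
 [276.       0.5173  -0.1617 102.       0.1015   0.0427]
 [288.       0.5173  -0.1613 110.       0.1046   0.043 ]]
```

View pics/w6.png

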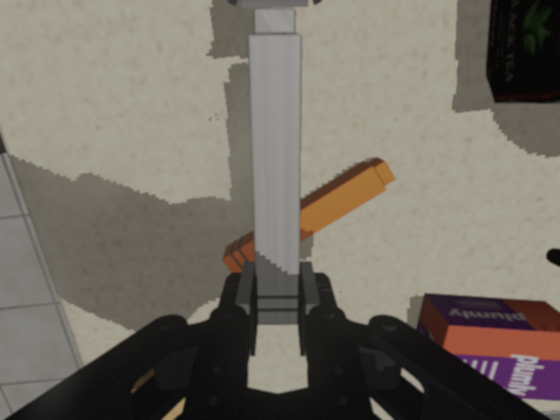

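Nose (275,20) and flare (275,3) are lined up. Going in.

Emit:
play_rows([
  [[0.02, 0, 0], [0, 0, 0]],
  [[0.04, 0, 0], [0, 0, 0]],
  [[0.06, 0, 0], [0, 0, 0]],
  [[0.08, 0, 0], [0, 0, 0]],
  [[0.09, -0.0005, 0], [0, 0, 0]],
  [[0.09, -0.0005, 0], [0, 0, 0]],
])

```text
t: 11.55
eef_pos: [0.5201, -0.1315, 0.085]
tool_rot: [-0.001, 0.747, 0.665, 0.001]
contact_force: [-0.1, -0.4, -1.4]
gripper_width: 0.191
```

```bash
python3 chk.py 7|head -24
```

```text
tcp [ 0.5201 -0.1315  0.085 ] 16.328763103450918 [-0.1 -0.4 -1.4]
[[  0.       0.532   -0.0247  91.       0.106    0.0275]
 [ 12.       0.5319  -0.0282  90.       0.1061   0.0273]
 [ 24.       0.5313  -0.0314  89.       0.1062   0.0273]
 [ 36.       0.531   -0.0348  88.       0.1058   0.0273]
 [ 48.       0.5308  -0.0382  88.       0.1062   0.0276]
 [ 60.       0.5305  -0.0417  87.       0.106    0.0277]
 [ 72.       0.5298  -0.0453  86.       0.106    0.0275]
 [ 84.       0.5296  -0.049   93.       0.1075   0.0302]
 [ 96.       0.5291  -0.0527 101.       0.109    0.0333]
 [108.       0.5288  -0.0566  52.       0.1015   0.0177]
 [120.       0.5282  -0.0606  51.       0.1016   0.0174]
 [132.       0.5278  -0.0647  48.       0.1014   0.0172]
 [144.       0.5274  -0.0689  50.       0.1015   0.0175]
 [156.       0.5272  -0.0733  49.       0.1016   0.0172]
 [168.       0.5266  -0.0776  49.       0.1013   0.0174]
 [180.       0.526   -0.082   49.       0.1015   0.0176]
 [192.       0.5257  -0.0866  48.       0.1015   0.0174]
 [204.       0.525   -0.0916  47.       0.1016   0.0178]
 [216.       0.5245  -0.0961  46.       0.1015   0.0171]
 [228.       0.524   -0.1006  46.       0.1016   0.0172]
 [240.       0.5233  -0.1059  46.       0.1016   0.0175]
 [252.       0.523   -0.1108  44.       0.1018   0.0172]
 [264.       0.5219  -0.1211  70.       0.101    0.0296]
```

View pics/w7.png

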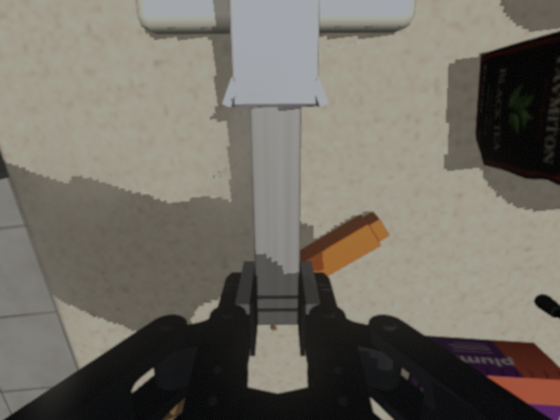

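The nose is about 22 mm inside, centred in the tube at (276,105) and free of force.

Emit:
play_rows([
  [[0.02, 0, 0], [0, 0, 0]],
  [[0.04, 0, 0], [0, 0, 0]],
  [[0.06, 0, 0], [0, 0, 0]],
  [[0.07, 0, 0], [0, 0, 0]],
  [[0.07, 0, 0], [0, 0, 0]],
])

```text
t: 12.15
eef_pos: [0.5234, -0.1037, 0.0851]
tool_rot: [-0.001, 0.747, 0.665, 0.001]
contact_force: [0.2, -1.0, -1.4]
gripper_width: 0.192
```

Emit:
play_rows([
  [[0.004, 0, 0], [0, 0, 0]],
  [[0.008, 0, 0], [0, 0, 0]],
  [[0.012, 0, 0], [0, 0, 0]],
  [[0.016, 0, 0], [0, 0, 0]],
  [[0.02, 0, 0], [0, 0, 0]],
])

```text
t: 12.65
eef_pos: [0.5243, -0.0957, 0.0851]
tool_rot: [-0.001, 0.747, 0.665, 0.001]
contact_force: [-0.1, -0.7, -2.0]
gripper_width: 0.194
```

Emit:
play_rows([
  [[0.004, 0, 0], [0, 0, 0]],
  [[0.008, 0, 0], [0, 0, 0]],
  [[0.012, 0, 0], [0, 0, 0]],
  [[0.015, 0, 0], [0, 0, 0]],
])

```text
t: 13.05
eef_pos: [0.525, -0.0896, 0.0851]
tool_rot: [-0.001, 0.747, 0.665, 0.001]
contact_force: [0.2, -0.4, -2.7]
gripper_width: 0.191
```

Emit:
play_rows([
  [[0.004, 0, 0], [0, 0, 0]],
  [[0.008, 0, 0], [0, 0, 0]],
  [[0.012, 0, 0], [0, 0, 0]],
  [[0.015, 0, 0], [0, 0, 0]],
])

```text
t: 13.45
eef_pos: [0.525, -0.0886, 0.0855]
tool_rot: [0.002, 0.748, 0.664, -0.001]
contact_force: [-1.6, -14.8, -1.2]
gripper_width: 0.192
```

Emit:
play_rows([
  [[0.01, 0, 0], [0, 0, 0]],
  [[0.018, 0, 0], [0, 0, 0]],
  [[0.018, 0, 0], [0, 0, 0]],
])

```text
t: 13.75
eef_pos: [0.5247, -0.0886, 0.0862]
tool_rot: [0.005, 0.75, 0.662, -0.004]
contact_force: [-3.1, -17.3, 0.6]
gripper_width: 0.195
```

```bash
python3 chk.py 8|head -24
```

```text
tcp [ 0.5247 -0.0886  0.0862] 16.6667735083028 [ -3.1 -17.3   0.6]
[[  0.       0.5372   0.0181  91.       0.1059   0.0273]
 [ 12.       0.5367   0.0152  90.       0.106    0.0278]
 [ 24.       0.5362   0.0117  88.       0.1059   0.0273]
 [ 36.       0.5359   0.0083  88.       0.1059   0.0272]
 [ 48.       0.5354   0.005   87.       0.1061   0.0275]
 [ 60.       0.5352   0.0015  86.       0.106    0.0277]
 [ 72.       0.5348  -0.0021  83.       0.1059   0.0272]
 [ 84.       0.5343  -0.0058  84.       0.1061   0.0273]
 [ 96.       0.534   -0.0095  84.       0.106    0.0273]
 [108.       0.5336  -0.0134  83.       0.106    0.0275]
 [120.       0.5331  -0.0173  83.       0.1062   0.0278]
 [132.       0.5326  -0.0211  81.       0.1061   0.027 ]
 [144.       0.5323  -0.0252  80.       0.1062   0.0271]
 [156.       0.5317  -0.0294  80.       0.1061   0.0275]
 [168.       0.5315  -0.0334  79.       0.1062   0.0271]
 [180.       0.5308  -0.0381  76.       0.1062   0.0272]
 [192.       0.5303  -0.0422  77.       0.1061   0.0271]
 [204.       0.5293  -0.0526  81.       0.1065   0.0334]
 [216.       0.5294  -0.0518  89.       0.1079   0.0325]
 [228.       0.5288  -0.0545  72.       0.1099   0.0255]
 [240.       0.5284  -0.0626  45.       0.1027   0.017 ]
 [252.       0.5276  -0.068   46.       0.1025   0.0176]
 [264.       0.5266  -0.0784  69.       0.1021   0.0297]
```

View pics/w8.png

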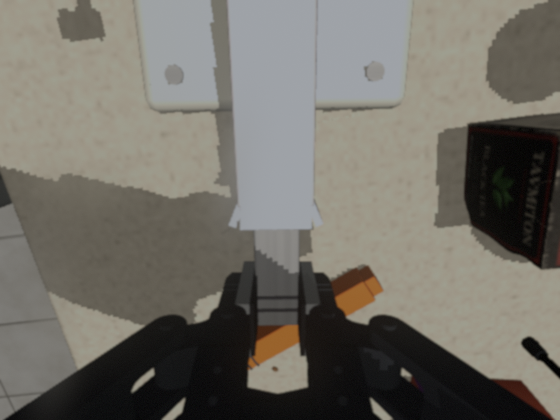

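The bar stopped hard at a depth of about 65 mm, with the force jumping from 0 to 15–17 N. About 55 mm is left outside. I'll relax the push and let go.

Emit:
play_rows([
  [[0, 0, 0], [0, 0, 0]],
  [[0, 0, 0], [0, 0, 0]],
])

```text
t: 14.05
eef_pos: [0.5245, -0.0891, 0.0862]
tool_rot: [0.005, 0.75, 0.661, -0.004]
contact_force: [-0.1, 0.5, -2.5]
gripper_width: 0.193
```

Run:
```python
from h import *
p,R,o=cur();print(p,o['contact_force'])
move([p[0],p[1],.0853],Rdown(-6.6))
```

```text
[ 0.52446673 -0.08913182  0.08620374] [-0.05633004  0.52730192 -2.4987093 ]
shift [0.0, -0.0, 0.0023] turn [0.0004, 0.0019, -0.0018] dist mm 1
```

Emit:
play_rows([
  [[0, 0, 0.002], [0, 0.002, -0.0018]],
  [[0, 0, 0.002], [0, 0.002, -0.0018]],
  [[0, 0, 0.002], [0, 0.002, -0.0018]],
  [[0, 0, 0.002], [0, 0.002, -0.0018]],
  [[0, 0, 0.002], [0, 0.002, -0.0018]],
], fingers=40)

```text
t: 14.55
eef_pos: [0.5246, -0.0888, 0.0854]
tool_rot: [0.001, 0.746, 0.665, 0.001]
contact_force: [1.1, 0.5, -0.1]
gripper_width: 0.464
```

Emit:
play_rows([
  [[0, 0, -0.08], [0, 0, 0]],
  [[0, 0, -0.16], [0, 0, 0]],
  [[-0.08, 0, -0.16], [0, 0, 0]],
  [[-0.15, 0, -0.16], [0, 0, 0]],
  [[-0.15, 0, -0.16], [0, 0, 0]],
  [[-0.15, 0, -0.16], [0, 0, 0]],
])

```text
t: 15.15
eef_pos: [0.5174, -0.1488, 0.1494]
tool_rot: [0.001, 0.747, 0.665, 0.001]
contact_force: [0.4, 1.5, -0.4]
gripper_width: 0.467
```

```bash
python3 chk.py 9|head -30
```

```text
tcp [ 0.5174 -0.1488  0.1494] 39.87051590408767 [ 0.4  1.5 -0.4]
[[  0.       0.5321  -0.027   60.       0.1055   0.0277]
 [ 12.       0.5318  -0.0323  59.       0.1055   0.0274]
 [ 24.       0.5309  -0.0373  58.       0.1054   0.0271]
 [ 36.       0.5303  -0.0424  58.       0.1053   0.0275]
 [ 48.       0.5297  -0.0476  60.       0.106    0.0288]
 [ 60.       0.5293  -0.0531  68.       0.1084   0.0333]
 [ 72.       0.5293  -0.0582  35.       0.0985   0.0175]
 [ 84.       0.5283  -0.064   34.       0.0983   0.0171]
 [ 96.       0.5276  -0.0699  33.       0.0983   0.0173]
 [108.       0.5272  -0.0759  33.       0.0984   0.0169]
 [120.       0.5264  -0.0821  33.       0.0983   0.0171]
 [132.       0.5257  -0.0884  35.       0.0988   0.0183]
 [144.       0.5249  -0.0949  33.       0.0984   0.0175]
 [156.       0.5242  -0.1015  32.       0.0981   0.0177]]
```

View pics/w9.png

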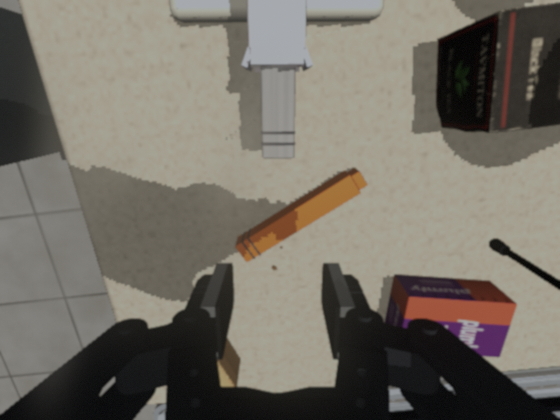

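View pics/s9c.png

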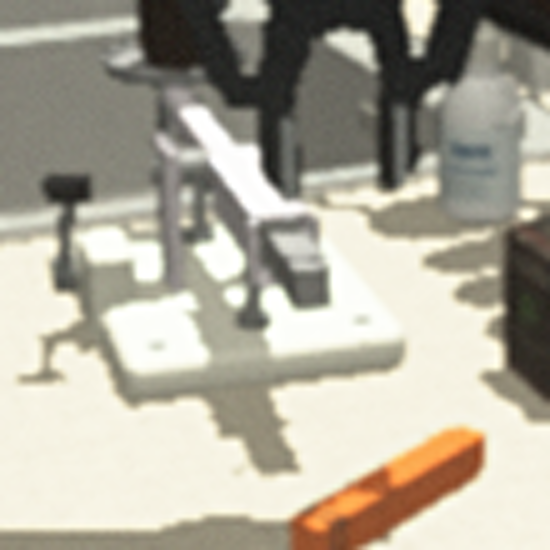

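The bar sits straight in the tube with its tail at (278,157). I'll give the tail a gentle nudge with shut fingers to make sure it is home.

Run:
```python
from h import *
move([.5204,-.1338,.080],Rdown(-6.4))
```

```text
shift [0.0345, 0.0025, 0.1729] turn [0.0003, -0.0002, -0.0003] dist mm 71
```

Emit:
play_rows([
  [[0, 0.0025, 0.05], [0, 0, 0]],
  [[0, 0.0025, 0.1], [0, 0, 0]],
  [[0, 0.0025, 0.17], [0, 0, 0]],
  [[0.0345, 0.0025, 0.173], [0, 0, 0]],
  [[0.0345, 0.0025, 0.173], [0, 0, 0]],
  [[0.0345, 0.0025, 0.173], [0, 0, 0]],
  [[0.0345, 0.0025, 0.173], [0, 0, 0]],
], fingers=0)

```text
t: 15.95
eef_pos: [0.5213, -0.1338, 0.0811]
tool_rot: [0.001, 0.746, 0.666, 0.002]
contact_force: [-0.9, 0.6, -0.1]
gripper_width: 0.001
```

Emit:
play_rows([
  [[0.01, 0, 0], [0, 0, 0]],
  [[0.02, 0, 0], [0, 0, 0]],
  [[0.03, 0, 0], [0, 0, 0]],
  [[0.036, 0, 0], [0, 0, 0]],
  [[0.036, 0, 0], [0, 0, 0]],
])

```text
t: 16.45
eef_pos: [0.523, -0.1188, 0.0811]
tool_rot: [0.001, 0.746, 0.666, 0.002]
contact_force: [-0.1, -0.3, 1.1]
gripper_width: -0.006
```

Emit:
play_rows([
  [[0.006, 0, 0], [0, 0, 0]],
  [[0.01, 0, 0], [0, 0, 0]],
  [[0.014, 0, 0], [0, 0, 0]],
  [[0.014, 0, 0], [0, 0, 0]],
])

```text
t: 16.85
eef_pos: [0.5236, -0.1131, 0.0811]
tool_rot: [0.001, 0.746, 0.666, 0.002]
contact_force: [0.1, -0.2, 0.1]
gripper_width: 0.005
```

Emit:
play_rows([
  [[0.005, 0, 0], [0, 0, 0]],
  [[0.01, 0, 0], [0, 0, 0]],
  [[0.01, 0, 0], [0, 0, 0]],
])

```text
t: 17.15
eef_pos: [0.5238, -0.1126, 0.0814]
tool_rot: [0.003, 0.746, 0.666, 0.001]
contact_force: [-1.6, -8.5, -0.3]
gripper_width: 0.002
```

```bash
cat >> h.py <<'E'
def S(x,y,z):
    a=np.radians(-6.35);return np.array([.5443+x*np.cos(a)-y*np.sin(a),.0809+x*np.sin(a)+y*np.cos(a),z])
E
python3 - <<'E'
from h import *
p,R,o=cur()
print(S(-.096,-.076,.2));move(p+[0,-.03,0.01],Rdown(-6.4));move(S(-.096,-.076,.2),Rdown(-6.4));move(S(-.096,-.076,.086),Rdown(-6.4))
E
```

```text
[0.44048325 0.01598403 0.2       ]
shift [-0.0746, 0.0087, -0.0247] turn [0.0009, 0.0005, -0.0004] dist mm 32
shift [0.2946, -0.242, -0.2987] turn [0.0009, 0.0005, -0.0004] dist mm 194
shift [0.2955, -0.2436, -0.0137] turn [0.0009, 0.0005, -0.0004] dist mm 153
```

Emit:
play_rows([
  [[-0.075, 0, 0], [0, 0, 0]],
  [[-0.075, 0, -0.1], [0, 0, 0]],
  [[-0.075, -0.05, -0.2], [0.0009, 0, 0]],
  [[0, -0.15, -0.29], [0.0009, 0.0005, 0]],
  [[0.1, -0.242, -0.3], [0.0009, 0.0005, 0]],
  [[0.2, -0.242, -0.3], [0.0009, 0.0005, 0]],
  [[0.295, -0.242, -0.3], [0.0009, 0.0005, 0]],
  [[0.295, -0.242, -0.3], [0.0009, 0.0005, 0]],
])

```text
t: 17.95
eef_pos: [0.4408, 0.0223, 0.2007]
tool_rot: [-0.001, 0.743, 0.669, 0.001]
contact_force: [0.1, -0.2, -0.1]
gripper_width: 0.0
```

Run:
```python
from h import *
p,R,o=cur();print(p,o['contact_force'])
snap('wrist','w10');d=snap('scene','c10');im=cv2.imread('pics/c10.png');cv2.imwrite('pics/c10c.png',cv2.resize(im[110:240,170:310],None,fx=4,fy=4,interpolation=cv2.INTER_CUBIC))
move(S(-.096,-.076,.088),Rdown(-6.4))
```

```text
[0.44078886 0.02226711 0.20071325] [ 0.13866975 -0.17938142 -0.09627109]
shift [-0.0027, 0.0003, 0.2814] turn [-0.0, -0.0, 0.0] dist mm 113
```

View pics/w10.png

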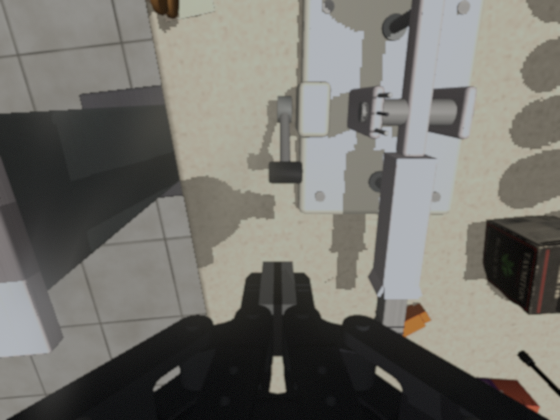

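View pics/c10c.png

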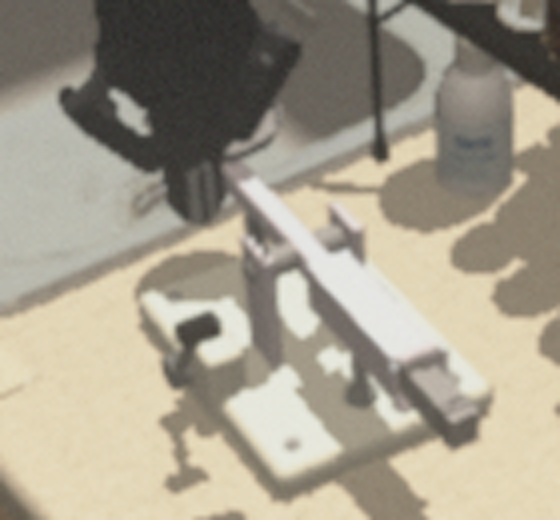

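The knob is at (285,172) straight ahead of the shut fingers at (277,275), and the bar is still in the tube at (395,310). I'll lower behind the knob and push.

Emit:
play_rows([
  [[-0.006, 0, 0.1], [0, 0, 0]],
  [[-0.006, 0, 0.2], [0, 0, 0]],
  [[-0.006, 0, 0.28], [0, 0, 0]],
  [[-0.006, 0, 0.28], [0, 0, 0]],
  [[-0.006, 0, 0.28], [0, 0, 0]],
])

```text
t: 18.55
eef_pos: [0.4402, 0.0128, 0.089]
tool_rot: [0.0, 0.747, 0.665, -0.001]
contact_force: [0.6, -0.3, 0.9]
gripper_width: -0.0
```

Run:
```python
from h import *
p,R,o=cur();print(p,o['contact_force'])
for y in (-.061,0,.020,.024): move(S(-.096,y,.088),Rdown(-6.4))
```

```text
[0.44024    0.0128087  0.08899583] [ 0.57511028 -0.31470837  0.9062431 ]
shift [0.0455, -0.0005, 0.0024] turn [-0.0001, 0.0002, -0.0005] dist mm 18
shift [0.198, -0.0011, 0.0022] turn [-0.0001, 0.0002, -0.0005] dist mm 79
shift [0.248, -0.0013, 0.0022] turn [-0.0001, 0.0002, -0.0005] dist mm 99
shift [0.258, -0.0013, 0.0022] turn [-0.0001, 0.0002, -0.0005] dist mm 103
```

Emit:
play_rows([
  [[0.025, 0, 0], [0, 0, 0]],
  [[0.05, 0, 0], [0, 0, 0]],
  [[0.075, 0, 0], [0, 0, 0]],
  [[0.1, 0, 0], [0, 0, 0]],
  [[0.12, 0, 0], [0, 0, 0]],
  [[0.14, 0, 0], [0, 0, 0]],
  [[0.14, 0, 0], [0, 0, 0]],
])

```text
t: 19.25
eef_pos: [0.4468, 0.0705, 0.0889]
tool_rot: [-0.0, 0.746, 0.666, -0.0]
contact_force: [0.3, -0.4, -0.1]
gripper_width: 0.0
```

Run:
```python
from h import *
p,R,o=cur();print(p,o['contact_force'])
d=snap('side','s11');im=cv2.imread('pics/s11.png');cv2.imwrite('pics/s11c.png',cv2.resize(im[150:270,200:320],None,fx=5,fy=5,interpolation=cv2.INTER_CUBIC))
move(S(-.096,.024,.088),Rdown(-6.4))
```

```text
[0.4468128  0.07048829 0.08893247] [ 0.30844759 -0.38889335 -0.08142167]
shift [0.1147, -0.0006, 0.0021] turn [-0.0002, 0.0001, -0.0002] dist mm 46
```

View pics/s11c.png

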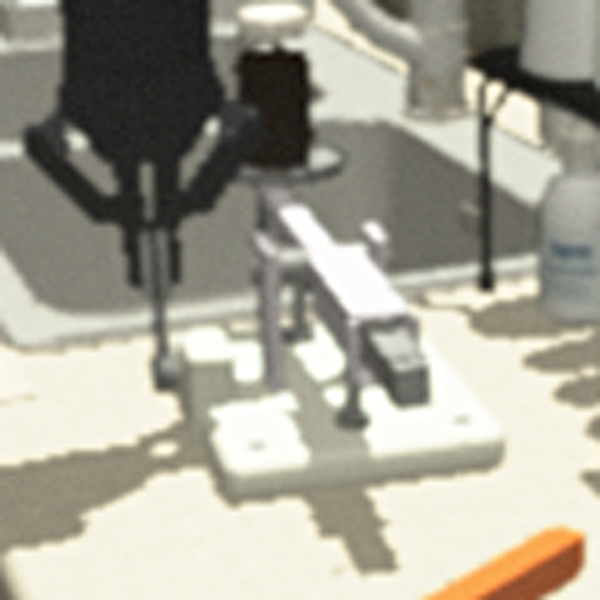

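The lever is upright and moving with the fingers (165,290), and the beam looks level. I'll push on to the end stop.

Emit:
play_rows([
  [[0.03, 0, 0], [0, 0, 0]],
  [[0.06, 0, 0], [0, 0, 0]],
  [[0.09, 0, 0], [0, 0, 0]],
  [[0.11, 0, 0], [0, 0, 0]],
  [[0.12, 0, 0], [0, 0, 0]],
  [[0.12, 0, 0], [0, 0, 0]],
])

```text
t: 19.9
eef_pos: [0.4515, 0.1153, 0.0886]
tool_rot: [0.001, 0.746, 0.666, -0.002]
contact_force: [-1.6, -9.8, 2.5]
gripper_width: -0.003
```

Emit:
play_rows([
  [[-0.03, 0, 0], [0, 0, 0]],
  [[-0.06, 0, 0], [0, 0, 0]],
  [[-0.06, 0, -0.1], [0, 0, 0]],
  [[-0.06, 0, -0.2], [0, 0, 0]],
  [[-0.06, 0, -0.25], [0, 0, 0]],
  [[-0.06, 0, -0.25], [0, 0, 0]],
])

```text
t: 20.5
eef_pos: [0.4508, 0.0923, 0.1911]
tool_rot: [0.001, 0.746, 0.666, 0.001]
contact_force: [0.1, 0.1, -0.1]
gripper_width: -0.003
```

Run:
```python
from h import *
p,R,o=cur();print(p,o['contact_force'])
w=snap('wrist','w12');d=snap('side','s12');im=cv2.imread('pics/s12.png');cv2.imwrite('pics/s12c.png',cv2.resize(im[150:270,200:320],None,fx=5,fy=5,interpolation=cv2.INTER_CUBIC))
P=pts(snap('scene','c12'));Q=P[140:240,190:310].reshape(-1,3)
# tube-top plane slope along beam in scale frame
a=np.radians(-6.35);r=Q-np.array([.5443,.0809,0]);ys=-r[:,0]*np.sin(-a)*-1
ys=r[:,0]*(-np.sin(a))+r[:,1]*np.cos(a);xs=r[:,0]*np.cos(a)+r[:,1]*np.sin(a)
m=(abs(xs)<.012)&(ys<-.035)&(ys>-.125)&(Q[:,2]>.095)&(Q[:,2]<.118)
c=np.polyfit(ys[m],Q[m][:,2],1);print('slope',c,m.sum(),'tilt(+ tube down)',np.arctan(c[0]))
P=pts(load('scene0'));Q=P[140:240,190:310].reshape(-1,3);r=Q-np.array([.5443,.0809,0])
ys=r[:,0]*(-np.sin(a))+r[:,1]*np.cos(a);xs=r[:,0]*np.cos(a)+r[:,1]*np.sin(a)
m=(abs(xs)<.012)&(ys<-.035)&(ys>-.125)&(Q[:,2]>.095)&(Q[:,2]<.118)
print('before',np.polyfit(ys[m],Q[m][:,2],1),m.sum())
```

```text
[0.4508151  0.09231616 0.19111445] [ 0.14196284  0.07100934 -0.11980596]
slope [0.0053755  0.10655593] 273 tilt(+ tube down) 0.005375449200965612
before [-0.00659325  0.10565385] 263
```

View pics/s12c.png

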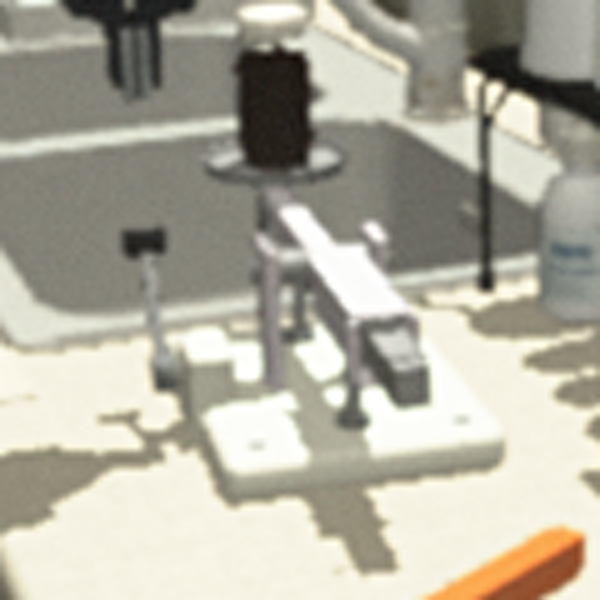

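View pics/w12.png

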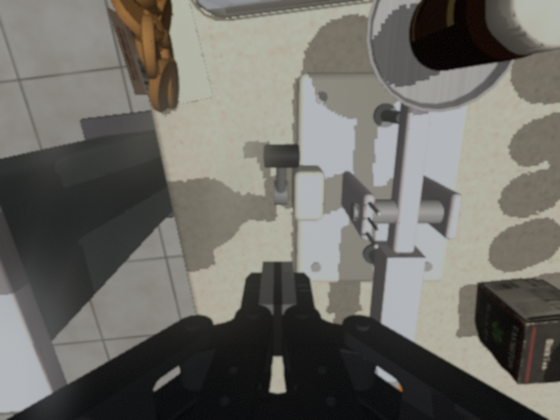

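The lever is fully over: the knob at (145,240) leans to the pan end. The beam is level, with the jar upright in the pan at (275,100). I'll move clear to the far side of the knob at height, while the beam floats.

Run:
```python
from h import *
move(S(-.100,.080,.2),Rdown(-6.4))
```

```text
shift [0.1988, -0.0091, -0.0305] turn [-0.0004, 0.0006, -0.0003] dist mm 81
```

Emit:
play_rows([
  [[0, -0.009, -0.03], [0, 0, 0]],
  [[0.07, -0.009, -0.03], [0, 0, 0]],
  [[0.14, -0.009, -0.03], [0, 0.0006, 0]],
  [[0.199, -0.009, -0.03], [0, 0.0006, 0]],
  [[0.199, -0.009, -0.03], [0, 0.0006, 0]],
  [[0.199, -0.009, -0.03], [0, 0.0006, 0]],
  [[0.199, -0.009, -0.03], [0, 0.0006, 0]],
  [[0.199, -0.009, -0.03], [0, 0.0006, 0]],
])

```text
t: 21.45
eef_pos: [0.4537, 0.1705, 0.1996]
tool_rot: [-0.001, 0.747, 0.665, -0.001]
contact_force: [-0.9, 0.8, -0.2]
gripper_width: 0.0
```

Emit:
play_rows([
  [[0, 0, 0], [0, 0, 0]],
  [[0, 0, 0], [0, 0, 0]],
  [[0, 0, 0], [0, 0, 0]],
  [[0, 0, 0], [0, 0, 0]],
  [[0, 0, 0], [0, 0, 0]],
  [[0, 0, 0], [0, 0, 0]],
  [[0, 0, 0], [0, 0, 0]],
  [[0, 0, 0], [0, 0, 0]],
])

```text
t: 22.25
eef_pos: [0.4537, 0.1705, 0.1996]
tool_rot: [-0.001, 0.747, 0.665, -0.001]
contact_force: [-0.2, -0.1, 0.4]
gripper_width: -0.001
```

```bash
cat > tilt.py <<'E'
from h import *
import sys
def tilt(d,sl):
    Q=pts(d)[sl].reshape(-1,3);a=np.radians(-6.35);r=Q-np.array([.5443,.0809,0])
    ys=r[:,0]*(-np.sin(a))+r[:,1]*np.cos(a);xs=r[:,0]*np.cos(a)+r[:,1]*np.sin(a)
    m=(abs(xs)<.010)&(ys<-.035)&(ys>-.12)&(Q[:,2]>.09)&(Q[:,2]<.12)
    c=np.polyfit(ys[m],Q[m][:,2],1);return round(float(c[0]),4),round(float(np.polyval(c,-.08)),4)
sc=(slice(140,240),slice(190,310));si=(slice(170,260),slice(225,305))
t=sys.argv[1]
print('scene',tilt(load('scene0'),sc),tilt(snap('scene','c'+t),sc),tilt(snap('scene','c'+t),sc));print('side',tilt(load('side0'),si),tilt(snap('side','s'+t),si))
im=cv2.imread(f'pics/s{t}.png');cv2.imwrite(f'pics/s{t}c.png',cv2.resize(im[140:270,200:320],None,fx=4.5,fy=4.5,interpolation=cv2.INTER_CUBIC))
print(bot.get_obs()['eef_pos'],bot.get_obs()['t']);move(S(-.100,.080,.088),Rdown(-6.4))
E
python3 tilt.py 13
```

```text
scene (-0.0064, 0.1063) (0.003, 0.1062) (0.006, 0.1062)
side (0.0072, 0.1045) (0.0124, 0.1045)
[0.45363539 0.17050149 0.19958287] 22.4
shift [0.0025, 0.0009, 0.279] turn [-0.0005, 0.0, -0.0006] dist mm 112
```

View pics/s13c.png

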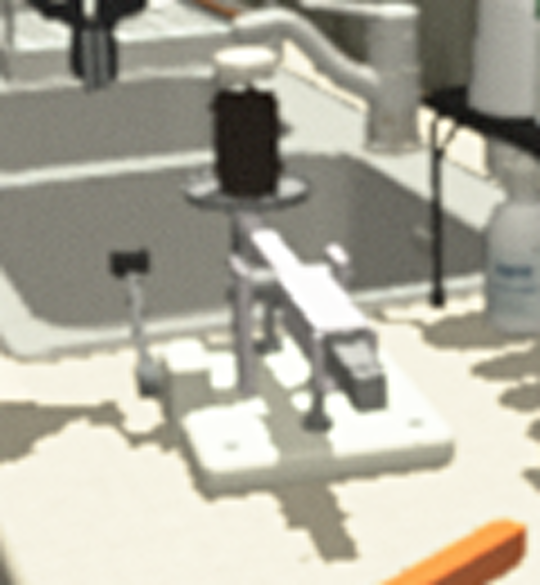

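The beam floats still and level: tilt has changed by only 0.005–0.01 rad from arrested, and the limit is 0.022. It has been free for about 2 s, so now I'll lower on the pan side of the knob and swing the lever back.

Emit:
play_rows([
  [[0.005, 0.001, 0.1], [0, 0, 0]],
  [[0.005, 0.001, 0.2], [0, 0, 0]],
  [[0.005, 0.001, 0.279], [0, 0, 0]],
  [[0.005, 0.001, 0.279], [0, 0, 0]],
  [[0.005, 0.001, 0.279], [0, 0, 0]],
])

```text
t: 22.9
eef_pos: [0.4542, 0.172, 0.0884]
tool_rot: [-0.001, 0.747, 0.665, -0.001]
contact_force: [0.3, -0.2, 1.4]
gripper_width: -0.002
```

Run:
```python
from h import *
p,R,o=cur();print(p,o['contact_force'])
for y in (.061,0,-.0235): move(S(-.098,y,.088),Rdown(-6.4))
```

```text
[0.4542412  0.17200163 0.08841237] [ 0.25098504 -0.24053594  1.44254401]
shift [-0.0489, 0.0042, 0.0011] turn [-0.0005, 0.0002, -0.0007] dist mm 20
shift [-0.2014, 0.005, 0.0012] turn [-0.0005, 0.0002, -0.0007] dist mm 81
shift [-0.2602, 0.0053, 0.0013] turn [-0.0005, 0.0002, -0.0007] dist mm 104
```

Emit:
play_rows([
  [[-0.03, 0.004, 0], [0, 0, 0]],
  [[-0.06, 0.004, 0], [0, 0, 0]],
  [[-0.09, 0.004, 0], [0, 0, 0]],
  [[-0.12, 0.004, 0], [0, 0, 0]],
  [[-0.15, 0.005, 0], [0, 0, 0]],
  [[-0.18, 0.005, 0], [0, 0, 0]],
  [[-0.21, 0.005, 0], [0, 0, 0]],
  [[-0.23, 0.005, 0], [0, 0, 0]],
])

```text
t: 23.7
eef_pos: [0.4443, 0.0791, 0.0882]
tool_rot: [-0.002, 0.747, 0.665, -0.002]
contact_force: [-1.6, 3.6, -1.0]
gripper_width: 0.004
```

Emit:
play_rows([
  [[-0.02, 0, 0], [0, 0, 0]],
  [[-0.04, 0, 0], [0, 0, 0]],
  [[-0.055, 0, 0], [0, 0, 0]],
  [[-0.055, 0, 0], [0, 0, 0]],
  [[-0.055, 0, 0], [0, 0, 0]],
])

```text
t: 24.2
eef_pos: [0.4418, 0.0682, 0.0881]
tool_rot: [-0.007, 0.744, 0.668, 0.001]
contact_force: [0.2, 37.9, -5.9]
gripper_width: 0.003
```

The end stop is reached (38 N, TCP at the expected −24 mm). Backing off.

Emit:
play_rows([
  [[0.03, 0, 0], [0, 0, 0]],
  [[0.06, 0, 0], [0, 0, 0]],
  [[0.06, 0, -0.1], [0, 0, 0]],
  [[0.06, 0, -0.2], [0, 0, 0]],
  [[0.06, 0, -0.28], [0, 0, 0]],
  [[0.06, 0, -0.28], [0, 0, 0]],
  [[0.06, 0, -0.28], [0, 0, 0]],
])

```text
t: 24.9
eef_pos: [0.4454, 0.09, 0.2005]
tool_rot: [-0.007, 0.744, 0.668, 0.001]
contact_force: [0.5, 0.3, -0.9]
gripper_width: -0.001
```

```bash
python3 tilt.py 14
python3 - <<'E'
from h import *
d=load('s14');im=cv2.imread('pics/c14.png');cv2.imwrite('pics/c14c.png',cv2.resize(im[90:240,160:320],None,fx=4,fy=4,interpolation=cv2.INTER_CUBIC))
w=snap('wrist','w14');P=pts(w)
a=np.radians(-6.35);r=P-np.array([.5443,.0809,0]);ys=r[...,0]*(-np.sin(a))+r[...,1]*np.cos(a);xs=r[...,0]*np.cos(a)+r[...,1]*np.sin(a)
m=(xs>-.105)&(xs<-.076)&(ys>-.07)&(ys<-.02)&(P[...,2]>.085)&(P[...,2]<.125)
print('knob',m.sum(),np.median(xs[m]),ys[m].min(),ys[m].max(),P[m][:,2].max(), bot.get_obs()['contact_force'])
E
```

```text
scene (-0.0064, 0.1063) (-0.0026, 0.1062) (0.0026, 0.106)
side (0.0072, 0.1045) (0.0133, 0.1045)
[0.44445398 0.08997414 0.19933191] 25.05
shift [0.2026, 0.004, 0.2801] turn [-0.0017, -0.0014, 0.0005] dist mm 138
knob 561 -0.08796175691391823 -0.04875734312230272 -0.028285965388472896 0.1071197608060912 [ 0.01863628 -0.04196369 -0.73806068]
```

View pics/s14c.png

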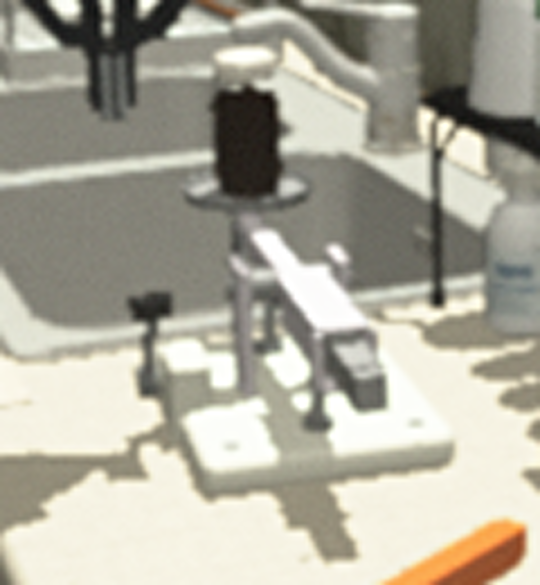

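View pics/w14.png

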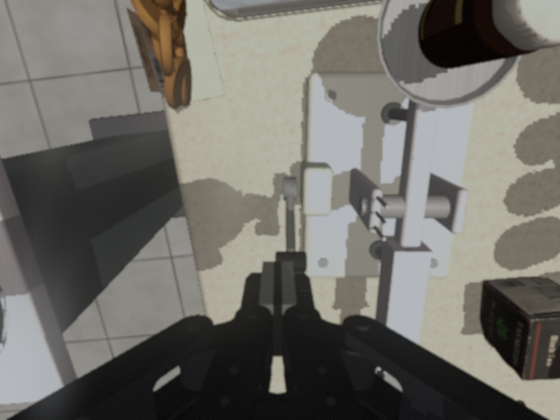

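Run:
```python
from h import *
for t in ('side0','s12','s14'):
    g=cv2.cvtColor(load(t)['pixels'],cv2.COLOR_RGB2GRAY)[185:235,222:246]
    m=cv2.connectedComponentsWithStats((g<60).astype(np.uint8))
    i=1+np.argmax(m[2][1:,4]);print(t,m[2][i],m[3][i].round(2)+[222,185])
```

```text
side0 [ 7 21  9  5 33] [233.15 207.64]
s12 [ 3 11  8  5 27] [228.44 198.07]
s14 [ 7 21  9  5 32] [233.16 208.06]
```

The knob is back at its starting pixel: (233.2,208.1) against (233.2,207.6). Bar, beam and jar are all in place and the arm is clear, so I'm handing in.

```bash
python3 -c "
from h import *
print(bot.hand_in(), bot.get_obs()['t'])"
```

```text
the job is handed in; nothing more can be done
the job is handed in; nothing more can be done
```

The bar is home in the tube, the beam floated level while released, and the lever is back at its arrested end. I handed the job in at about 25 s; it reports no verdict.

**What I did:**
- I drew the grey bar out of the sleeve by its nose, laid it down parallel to the tube and regripped it by the tail.
- I slid it in until it stopped hard about 65 mm deep, where the force jumped to 15–17 N, and let go. A nudge on the tail with shut fingers met the stop at once (8.5 N).
- I then swung the lever fully over, kept hands off for about 2 s and swung it back to its end stop.

**Last checks:**
- **Released beam:** it looked still, about 0.005–0.01 rad off its arrested reading. That is inside the 0.022 limit, though the two cameras differ by a similar amount and depth noise is a few mrad.
- **Lever:** the knob is back at its starting pixel within 0.4 px.
- **Arrested beam:** the tilt readings before and after differ by up to 0.009 rad, which I put down to depth noise.
- **Jar and bar:** by eye, the jar stands upright in the pan and the bar is in the tube. I did not measure the jar's distance from the pan's centre.
- **Bystanders:** I kept the arm clear of them, but did not measure their positions again at the end.
- **Lever force:** the return push peaked at about 38 N with the fingertips against the end stop, near the 40 N limit set for the arm and the gripper's body.

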